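Refit the isolating link on the training board

ROBOT

A 6-joint arm with a two-finger parallel gripper is mounted at the origin on the work surface. World frame = base frame: x ahead of the robot, y to its left, z up, the work surface at z = 0. Lengths are in m, angles in rad, forces in N, time in s.
With the tool pointing down it reaches from about 0.3 to 0.875 m from the base axis. Payload 6.4 kg.
Tool frame: the origin (TCP) lies between the finger pads; the fingertips stand 22 mm ahead of it and the grasp point (between the pads) lies 3 mm ahead of it; z points along the fingers, y is the direction in which the jaws open and shut (so a half turn about z gives the same grasp; the last joint's range is limited). The gripper opens to 88 mm and grips with 3 to 60 N. Pads are 18 mm wide; open, the fingers measure 123 mm over their backs; the gripper's body (75 mm by 187 mm) begins 45 mm behind the grasp point.
Start: joints at [1.098, 0.181, 1.607, -0, 1.354, -0.206], TCP at [0.152, 0.555, 0.261] pointing down, gripper open.
Joint ranges: [-2.99, 2.99], [-0.89, 2.07], [0.3, 2.58], [-1.14, 4.28], [0, 2.63], [-3.12, 3.12]. Speed limits (rad/s): [2.57, 2.57, 3.01, 3.14, 3.14, 3.14].

INTERFACE

Orientations are given as a rotation vector (axis times angle).
In Python, from workcell import arm, imaging, close_job gives the robot as it stands.
- The arm moves only by the shell command python3 -m pendant 'ROWS'. ROWS is JSON, a list of rows, each an object with "twist": the turn, a rotation vector about the tool's x, y, z as a fraction of full scale, a list of three; "translation": the shift along the tool's x, y, z as a fraction of full scale, a list of three; "gripper": the opening, from -1 (shut) to 1 (fully open). A call has 1 to 12 rows; each row shifts and turns the commanded pose from where the row before left it, along the tool's axes as they then stand; what a row does not reach is not made up. Full scale, the value 1, is 0.05 m for a shift and 45 degrees for a turn. A row lasts 1/12 s, in which the tool goes at most 41.7 mm and 7.16 degrees, less where a joint would pass 70% of its speed; a pose out of reach is approached as far as the arm can. A call with a number of a shift or a turn outside -1 to 1 is refused whole. A call with a gripper value outside its range is refused whole. The fingers move at their own pace and stop on an object; the grip force is fixed at half the most. Time passes only in rows, so rows that do not move let the fingers close. It gives the time, the measured TCP pose, the force and the opening at its end, in the units of the state.
- arm.get_obs(): the state, without advancing time (a new reading comes with each control period).
- imaging.capture(name): name is "scene" or "side" or "wrist"; returns a dict with "frame" (420x560x3 uint8, red, green, blue), "K" (3x3 intrinsics, pixels), "extrinsics" (4x4, takes a point from world to camera coordinates). Camera axes: x right, y down, z forward; pixel columns grow to the right and rows downward; lengths in m; the calibration is good to about 2 mm. A picture is of the moment at which its call begins. There is no depth.
- close_job(): hands the job in, once; it reports no verdict.
The state is a dict: "t": time; "q": joint angles; "joint_vel": joint speeds; "effort": joint torques, N m; "tool_pos": TCP position; "tcp_rot": TCP orientation; "force": force on the tool from outside, world axes, zero at the start; "ft_torque": the same for the moment, N m; "width": finger opening in m.
Only numpy, scipy, OpenCV 4.12 (cv2) and the standard library are available. Lean on these libraries where they do the work, as an engineer would, in place of code of your own. Each camera call takes 0.05 s, during which the arm holds its last target.

TASK

Refit the isolating link on the white training board: of the two steel links lying on the bench take the one with the oblong eye, tilt it so that its eye slips past the wide head of the stud, then level it and press its rod down past the sprung jaw until it sits fully home in the fork clip. Leave the other link and the loose things on the bench where they lie, and let go of the link at the end.

Things in the scene. Friction and masses are not known exactly. Their poses are not given: they have to be found in the camera images.
- link_grip (a point): Isolating link, loose: steel strip 177 mm long with a black upright grip block, 120 to 200 g. Point: centre of the block, 22 mm above the link's flat underside. Axes of the link: x from eye to rod, z up. The block is 14 mm thick along x (pinch it along x), 30 mm wide along y, 4 to 40 mm above the underside.
- link_eye (a point): Centre of the link's oblong eye, 74 mm from the grip centre towards -x, 2 mm above the underside. The eye is a rectangular opening 23 mm long along x, 36 mm wide along y. The plate is 4 mm thick, 50 mm wide round the eye, then 30 mm wide up to the grip block. Axes as the link.
- link_toe (a point): Middle of the toe, the 7 mm wide bar that closes the outer end of the eye, 89 mm from the grip centre towards -x, 2 mm above the underside. Axes as the link.
- link_rod (a point): Point on the axis of the link's round rod that belongs about in the clip, 62 mm from the grip centre, 5 mm above the underside. Rod 10 mm in diameter along x, flush with the plate below, ending 84 mm from the grip centre. Axes as the link.
- stud (a point): Headed stud on the fixed white board (300 x 285 mm, top 15 mm above the bench; place and yaw vary). Point: on its axis at the top of the black pedestal (44 x 50 mm) on which the link finally lies, 35 mm above the bench. x towards the clip, z up. Above the point: neck 8 mm in diameter for 14 mm, then the head, 28 mm in diameter, 6 mm thick, flat below, bevelled above.
- clip (a point): Fork clip, 136 mm from the stud, 16 mm long along x. Point: the rod's axis when home, 5 mm above the clip's floor. Axes as the stud. Fixed wall on the -y side, sprung jaw on the +y side; channel 11.6 mm wide, flared mouth 23 mm wide up to 22 mm above the point. The jaw's nose, 7.5 mm above the point, leaves 8 mm: the rod needs some 5 to 10 N to pass.
- jaw (a joint): Angle of the sprung jaw, 0 = closed, growing as the rod forces it outward (about 0.1 rad as the rod passes); a spring brings it back over the rod once the rod is home. Hooking: with the rod end raised some 35 to 45 degrees the toe passes down beyond the head on the side away from the clip and is drawn under the head until it touches the neck.
- roundlink_grip (a point): Centre of the grip block of the other link, which has the same length and grip but a small round eye 18 mm in diameter; it is not to be moved. The two links may have exchanged places.
- relay_mid (a point): A loose plug-in relay, 30 by 60 by 54 mm, black base and white cap; not to be moved. Point 10 mm above its underside centre.
- contactor_mid (a point): A loose black contactor, 44 by 66 by 52 mm; not to be moved. Point 10 mm above its underside centre.
- screwdriver_grip (a point): A loose screwdriver; not to be moved. Point on its handle.
- tape_mid (a point): A loose black roll of tape, 70 mm in diameter, 18 mm high; not to be moved. Point 10 mm above its underside centre.
- railpiece_mid (a point): A loose aluminium rail offcut, 35 by 120 by 7.5 mm; not to be moved. Point near its centre.
Things that resemble listed ones, but are neither listed nor needed, are in the scene too. Leave any red or yellow look-alike of the part that bears link_grip alone.

How it is judged:
By the outcome, as a careful person would: the job done as asked, in the order asked, and still so for the second after the job is handed in, with the robot touching nothing.
It also fails if it takes over 54 s, if anything falls off the work surface, if the arm or the gripper's body presses on something with over 40 N, if the wrist force passes 120 N, or if a joint passes its speed limit or range.

## Working session

There is one attempt and no reset: what is moved stays moved. The work goes in short steps, Python scripts to look and compute and a shell command to move; the robot and the scene stay as the last step left them, time stands still between calls to the robot, and variables do not carry over. Pictures are saved under pics/ and viewed, and the job is handed in when it is done.

```bash
ls -R . | head -30; mkdir -p pics; python3 - <<'E'
from workcell import arm, imaging
import cv2
print(arm.get_obs())
for n in ["scene","side","wrist"]:
    c=imaging.capture(n); cv2.imwrite(f"pics/{n}0.png",c["frame"][:,:,::-1]); print(n,c["K"].tolist(),c["extrinsics"].round(4).tolist())
    import pickle; pickle.dump(c,open(f"pics/{n}0.pkl","wb"))
E
```

```text
.:
pics

./pics:
{'t': 0.0, 'q': array([ 1.09770331e+00,  1.81522835e-01,  1.60797436e+00, -1.55021354e-06,
        1.35379299e+00, -2.06302994e-01]), 'joint_vel': array([ 2.57746897e-03,  5.52972990e-04, -2.61999781e-04,  2.04007271e-04,
       -9.08300245e-04,  6.25042024e-05]), 'effort': array([ 5.30101679e-04, -4.33855212e+01, -3.41858768e+01,  7.04108016e-02,
        3.83083709e-02, -1.28724423e-04]), 'tool_pos': array([0.15135119, 0.55422233, 0.2598366 ]), 'tcp_rot': array([-4.17755355e-01, -3.11312286e+00,  2.51443618e-03]), 'force': array([0.02687813, 0.0490554 , 0.10028002]), 'ft_torque': array([-0.03551895, -0.02143239, -0.01850507]), 'width': 0.0879854513362986}
scene [[452.53267916530496, 0.0, 279.4521796204652], [0.0, 452.53267916530496, 215.74566741983494], [0.0, 0.0, 1.0]] [[-0.5914, 0.806, 0.0219, 0.4098], [0.4974, 0.386, -0.7769, -0.1927], [-0.6347, -0.4486, -0.6292, 1.6388], [0.0, 0.0, 0.0, 1.0]]
side [[417.9582437226039, 0.0, 273.2285516313856], [0.0, 417.9582437226039, 209.37677614489783], [0.0, 0.0, 1.0]] [[0.7665, -0.6422, -0.0091, -0.5055], [-0.4172, -0.4871, -0.7672, 0.1838], [0.4883, 0.5918, -0.6413, 1.2383], [0.0, 0.0, 0.0, 1.0]]
wrist [[348.36319295722586, 0.0, 280.26831781265946], [0.0, 348.36319295722586, 206.48714526012066], [0.0, 0.0, 1.0]] [[0.2651, 0.9642, -0.0014, -0.5745], [0.9259, -0.2542, 0.2796, -0.0359], [0.2693, -0.0755, -0.9601, 0.3899], [0.0, 0.0, 0.0, 1.0]]
```

View pics/scene0.png

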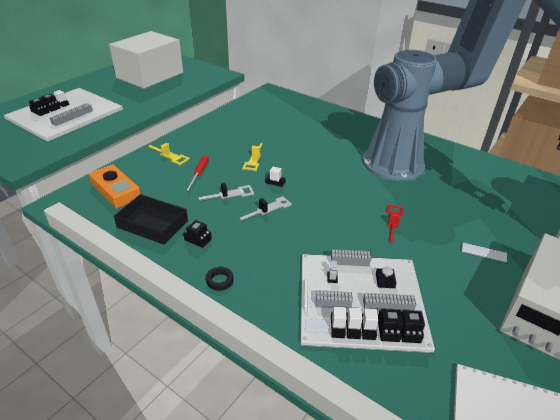

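View pics/side0.png

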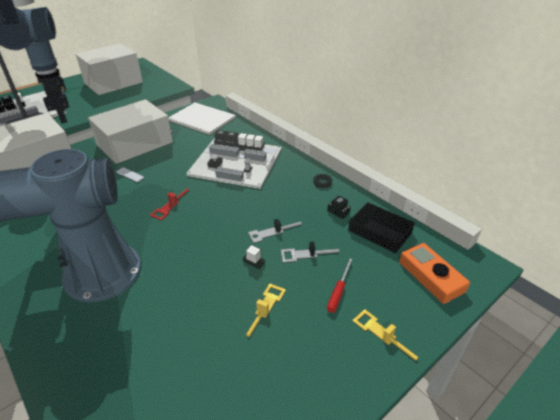

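View pics/wrist0.png

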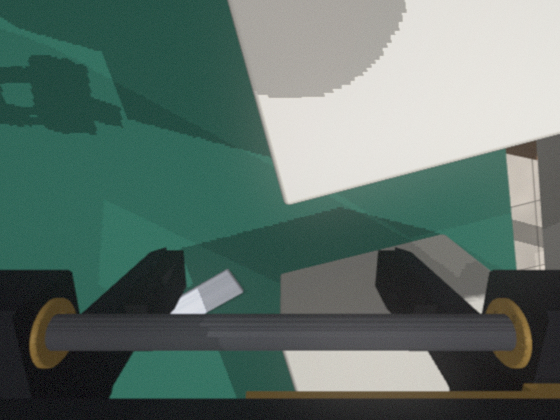

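```bash
python3 - <<'E'
import cv2,numpy as np
s=cv2.imread("pics/scene0.png"); d=cv2.imread("pics/side0.png")
a=cv2.resize(s[170:230,190:300],None,fx=5,fy=5,interpolation=cv2.INTER_CUBIC)
b=cv2.resize(d[215:270,240:350],None,fx=5,fy=5,interpolation=cv2.INTER_CUBIC)
cv2.imwrite("pics/links.png",np.vstack([a,b]))
a=cv2.resize(s[245:350,295:435],None,fx=4,fy=4,interpolation=cv2.INTER_CUBIC)
cv2.imwrite("pics/board.png",a)
b=cv2.resize(d[125:195,185:290],None,fx=6,fy=6,interpolation=cv2.INTER_CUBIC)
cv2.imwrite("pics/board2.png",b)
E
```

```text
(no output)
```

View pics/links.png

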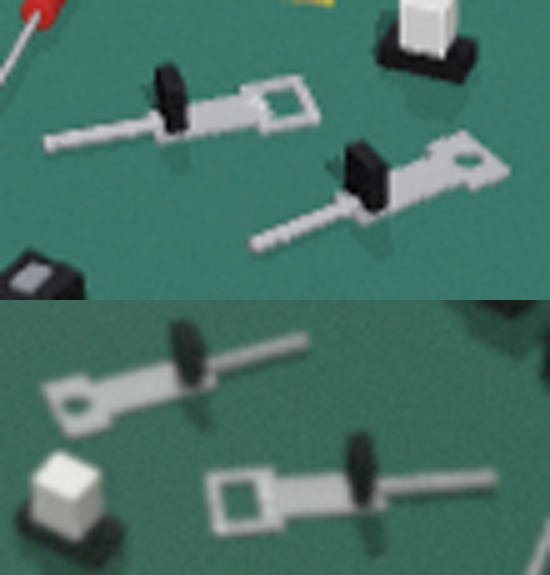

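View pics/board.png

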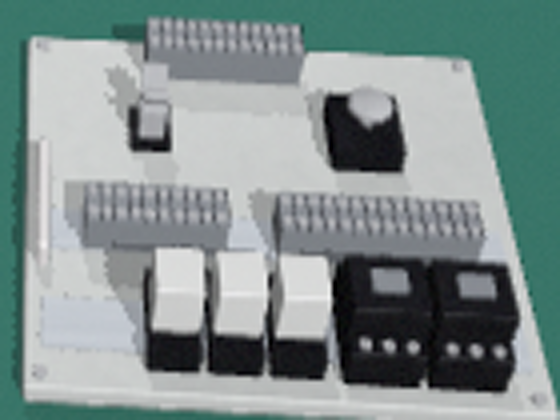

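View pics/board2.png

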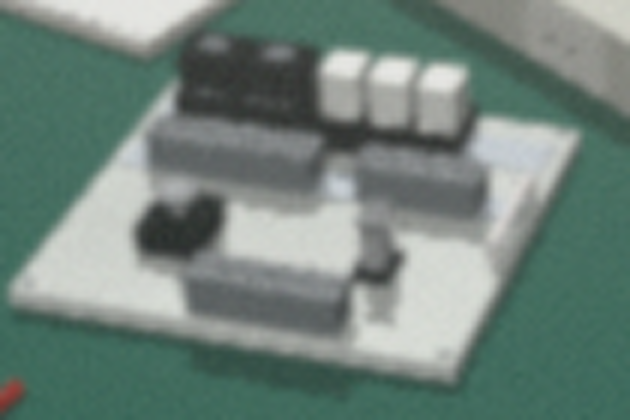

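```bash
cat > h.py <<'E'
import numpy as np,cv2,pickle
from scipy.spatial.transform import Rotation as R
def ray(c,u,v):
    K,E=c["K"],c["extrinsics"]; Rm,t=E[:3,:3],E[:3,3]
    o=-Rm.T@t; d=Rm.T@np.linalg.solve(K,[u,v,1.]); return o,d/np.linalg.norm(d)
def plane(c,u,v,z):
    o,d=ray(c,u,v); return o+d*(z-o[2])/d[2]
def tri(*obs):
    A=np.zeros((3,3));b=np.zeros(3);L=[]
    for c,u,v in obs:
        o,d=ray(c,u,v);P=np.eye(3)-np.outer(d,d);A+=P;b+=P@o;L.append((o,P))
    x=np.linalg.solve(A,b); return x,[round(1e3*float(np.linalg.norm(P@(x-o))),1) for o,P in L]
def proj(c,p):
    q=c["extrinsics"]@np.r_[p,1]; q=c["K"]@q[:3]; return q[:2]/q[2]
def load(n): return pickle.load(open(f"pics/{n}.pkl","rb"))
def snap(name,tag):
    from workcell import imaging
    c=imaging.capture(name); pickle.dump(c,open(f"pics/{tag}.pkl","wb")); cv2.imwrite(f"pics/{tag}.png",c["frame"][:,:,::-1]); return c
E
python3 - <<'E'
from h import *
s,d=load("scene0"),load("side0")
np.set_printoptions(precision=4,suppress=True)
# oblong eye link: pixel guesses (crop/5+offset)
S=lambda x,y:(190+x/5,170+y/5); D=lambda x,y:(240+x/5,215+(y-300)/5)
print("eye z2",plane(s,*S(283,102),.002),plane(d,*D(241,502),.002))
print("rod tip z5",plane(s,*S(47,144),.005),plane(d,*D(493,479),.005))
print("block top z40",plane(s,*S(168,72),.040),plane(d,*D(358,440),.040))
print("round eye",plane(s,*S(468,158),.002),plane(d,*D(78,405),.002))
print("round tip",plane(s,*S(255,244),.005),plane(d,*D(303,340),.005))
B=lambda x,y:(295+x/4,245+y/4); C=lambda x,y:(185+x/6,125+y/6)
print("stud head",tri((s,*B(370,105)),(d,*C(177,190))))
print("stud head z55",plane(s,*B(370,105),.053),plane(d,*C(177,190),.053))
print("clip fixed/ jaw tops", plane(s,*B(155,75),.062),plane(s,*B(152,118),.062), plane(d,*C(378,215),.062))
print("board corners z15 scene",[plane(s,*B(*p),.015)[:2] for p in [(32,40),(465,62),(25,395),(550,405)]])
print("side",[plane(d,*C(*p),.015)[:2] for p in [(460,375),(12,300),(580,130)]])
E
```

```text
eye z2 [ 0.46   -0.3045  0.002 ] [ 0.4603 -0.3091  0.002 ]
rod tip z5 [ 0.5903 -0.3906  0.005 ] [ 0.5894 -0.3974  0.005 ]
block top z40 [ 0.5199 -0.3486  0.04  ] [ 0.5239 -0.3433  0.04  ]
round eye [ 0.4346 -0.1733  0.002 ] [ 0.4375 -0.1766  0.002 ]
round tip [ 0.5862 -0.2222  0.005 ] [ 0.5879 -0.227   0.005 ]
stud head (array([0.5617, 0.2396, 0.0494]), [1.3, 1.3])
stud head z55 [0.5639 0.2413 0.053 ] [0.5592 0.233  0.053 ]
clip fixed/ jaw tops [0.632  0.1238 0.062 ] [0.6653 0.1416 0.062 ] [0.6317 0.114  0.062 ]
board corners z15 scene [array([0.6111, 0.0191]), array([0.4497, 0.2639]), array([0.85  , 0.1753]), array([0.6776, 0.4137])]
side [array([ 0.6044, -0.0003]), array([0.4385, 0.2464]), array([0.8446, 0.166 ])]
```

```bash
cat >> h.py <<'E'
def go(target_p,target_R=None,p=None,Rm=None):
    """tool-frame delta in pendant units from current (or given) pose"""
    from workcell import arm
    o=arm.get_obs()
    p=o["tool_pos"] if p is None else p; Rm=R.from_rotvec(o["tcp_rot"]) if Rm is None else Rm
    print("dp mm tool",(1e3*Rm.inv().apply(target_p-p)).round(1),"units",(Rm.inv().apply(target_p-p)/.05).round(3))
    if target_R is not None:
        rv=(Rm.inv()*target_R).as_rotvec(); print("rot deg",np.degrees(rv).round(2),"units",(rv/np.radians(45)).round(4))
def down(yaw): # tool z down, tool y at world yaw (rad)
    y=np.array([np.cos(yaw),np.sin(yaw),0]);z=np.array([0,0,-1.]);x=np.cross(y,z)
    return R.from_matrix(np.c_[x,y,z])
E
python3 - <<'E'
from h import *
from workcell import arm
np.set_printoptions(precision=4,suppress=True)
o=arm.get_obs(); M=R.from_rotvec(o["tcp_rot"]).as_matrix(); print(M)
y=np.degrees(np.arctan2(M[1,1],M[0,1])); print("tool y yaw",y,"q1",np.degrees(o["q"][0]),"q6",np.degrees(o["q"][5]))
c=load("wrist0"); E=c["extrinsics"]; pc=-E[:3,:3].T@E[:3,3]; print("cam in tool",M.T@(pc-o["tool_pos"]),"cam z in tool",M.T@E[2,:3])
g=np.array([.5214,-.348,.25])
for yy in(-33.9,146.1): go(g,down(np.radians(yy)))
E
```

```text
[[-0.9646  0.2636 -0.0006]
 [ 0.2636  0.9646 -0.0012]
 [ 0.0003 -0.0013 -1.    ]]
tool y yaw 74.71451381820054 q1 62.89363820220773 q6 -11.820836642835934
cam in tool [ 0.0736  0.0003 -0.1235] cam z in tool [-0.2799 -0.0006  0.96  ]
dp mm tool [-594.8 -772.8   10.9] units [-11.896 -15.457   0.217]
rot deg [ -0.06   0.06 108.61] units [-0.0014  0.0013  2.4137]
dp mm tool [-594.8 -772.8   10.9] units [-11.896 -15.457   0.217]
rot deg [ -0.05  -0.06 -71.39] units [-0.0012 -0.0013 -1.5863]
```

```bash
cat >> h.py <<'E'
def sim(rows,p=None,Rm=None,show=False):
    """predict pose after rows [(n,tr,tw),...]"""
    from workcell import arm
    o=arm.get_obs()
    p=o["tool_pos"].copy() if p is None else p; Rm=R.from_rotvec(o["tcp_rot"]) if Rm is None else Rm
    for n,tr,tw in rows:
        for _ in range(n):
            p=p+Rm.apply(np.array(tr)*.05); Rm=Rm*R.from_rotvec(np.array(tw)*np.pi/4)
            if show: print(p.round(3),round(float(np.hypot(*p[:2])),3))
    return p,Rm
E
python3 - <<'E'
from h import *
from scipy.optimize import least_squares
g=np.array([.5214,-.348])
f=lambda v: sim([(24,(v[0],v[1],0),(0,0,2.4137/24))])[0][:2]-g
v=least_squares(f,[-.8,0]).x; print(v)
p,Rm=sim([(24,(v[0],v[1],0),(0,0,2.4137/24))],show=True);
E
```

```text
[-0.94820898 -0.00617641]
[0.197 0.542 0.26 ] 0.576
[0.242 0.525 0.26 ] 0.578
[0.285 0.505 0.26 ] 0.58
[0.326 0.482 0.26 ] 0.582
[0.365 0.456 0.26 ] 0.584
[0.403 0.426 0.26 ] 0.587
[0.437 0.394 0.26 ] 0.589
[0.47  0.359 0.26 ] 0.591
[0.499 0.322 0.26 ] 0.594
[0.525 0.283 0.26 ] 0.596
[0.548 0.241 0.26 ] 0.599
[0.568 0.198 0.26 ] 0.601
[0.584 0.154 0.26 ] 0.604
[0.597 0.108 0.26 ] 0.606
[0.606 0.061 0.26 ] 0.609
[0.611 0.014 0.26 ] 0.611
[ 0.613 -0.033  0.26 ] 0.614
[ 0.611 -0.081  0.26 ] 0.616
[ 0.605 -0.128  0.261] 0.618
[ 0.595 -0.174  0.261] 0.62
[ 0.582 -0.22   0.261] 0.622
[ 0.565 -0.264  0.261] 0.624
[ 0.545 -0.307  0.261] 0.625
[ 0.521 -0.348  0.261] 0.627
```

```bash
python3 -m pendant '[{"twist":[0,0,0.08],"translation":[-0.76,0,0],"gripper":1},{"twist":[0,0,0.08],"translation":[-0.76,0,0],"gripper":1},{"twist":[0,0,0.08],"translation":[-0.76,0,0],"gripper":1},{"twist":[0,0,0.08],"translation":[-0.76,0,0],"gripper":1},{"twist":[0,0,0.08],"translation":[-0.76,0,0],"gripper":1},{"twist":[0,0,0.08],"translation":[-0.76,0,0],"gripper":1},{"twist":[0,0,0.08],"translation":[-0.76,0,0],"gripper":1},{"twist":[0,0,0.08],"translation":[-0.76,0,0],"gripper":1},{"twist":[0,0,0.08],"translation":[-0.76,0,0],"gripper":1},{"twist":[0,0,0.08],"translation":[-0.76,0,0],"gripper":1},{"twist":[0,0,0.08],"translation":[-0.76,0,0],"gripper":1},{"twist":[0,0,0.08],"translation":[-0.76,0,0],"gripper":1}]'; python3 -c "
from h import *
snap('wrist','w1')"
```

```text
t: 1.15
tool_pos: [0.517, 0.2971, 0.2604]
tcp_rot: [-1.539, -2.739, 0.0]
force: [1.6, 0.3, 0.0]
width: 0.0879
```

View pics/w1.png

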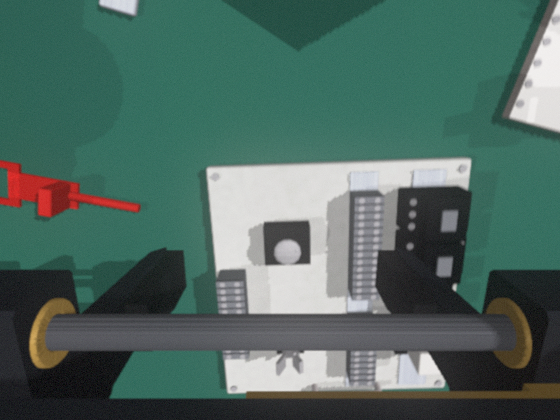

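```bash
python3 -m pendant '[{"twist":[0,0,0.08],"translation":[-0.76,0,0],"gripper":1},{"twist":[0,0,0.08],"translation":[-0.76,0,0],"gripper":1},{"twist":[0,0,0.08],"translation":[-0.76,0,0],"gripper":1},{"twist":[0,0,0.08],"translation":[-0.76,0,0],"gripper":1},{"twist":[0,0,0],"translation":[0,0,0],"gripper":1}]'; python3 -c "
from h import *
snap('wrist','w2')"
```

```text
t: 1.62
tool_pos: [0.5848, 0.1567, 0.2603]
tcp_rot: [1.876, 2.518, -0.003]
force: [-0.9, 0.3, 0.5]
width: 0.0877
```

View pics/w2.png

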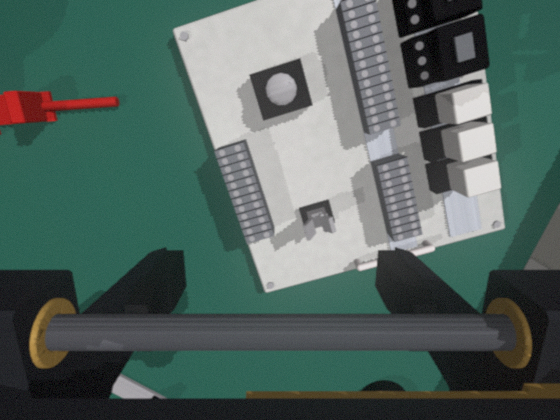

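```bash
python3 - <<'E'
from h import *
im=cv2.imread("pics/w2.png")
a=cv2.resize(im[50:130,235:335],None,fx=5,fy=5,interpolation=cv2.INTER_CUBIC)
b=cv2.resize(im[180:260,275:375],None,fx=5,fy=5,interpolation=cv2.INTER_CUBIC)
cv2.imwrite("pics/w2c.png",np.vstack([a,b])[:800])
E
```

```text
(no output)
```

View pics/w2c.png

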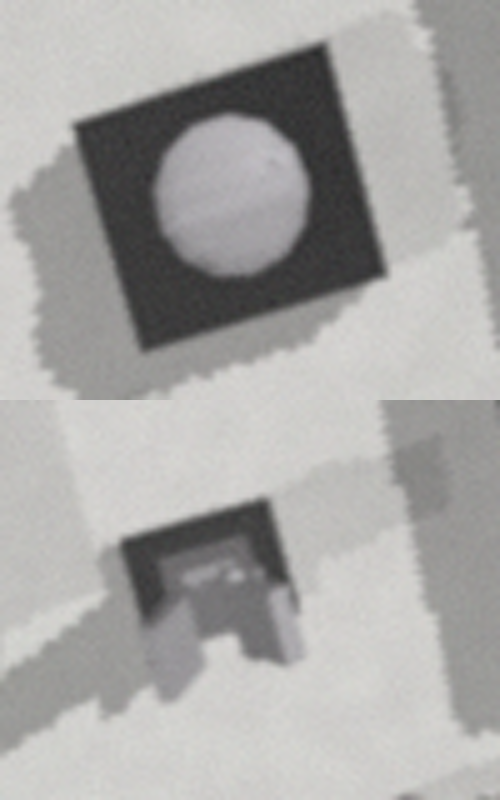

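```bash
python3 - <<'E'
from h import *
np.set_printoptions(precision=4,suppress=True)
c=load("w2")
P=lambda x,y:(235+x/5,50+y/5); Q=lambda x,y:(275+x/5,180+(y-400)/5)
a=plane(c,*P(75,125),.035);b=plane(c,*P(327,42),.035); print(a,b,np.linalg.norm(a-b))
n1=plane(c,*P(142,352),.015);n2=plane(c,*P(386,274),.015);print(n1,n2,np.linalg.norm(n1-n2))
print("depth",np.linalg.norm(a[:2]-n1[:2]),np.linalg.norm(b[:2]-n2[:2]))
print("ped centre",(a+b+n1+n2)/4)
h=plane(c,*P(232,195),.052);print("head",h)
d=np.degrees(np.arctan2(*(n1-a+n2-b)[1::-1]));print("x yaw",d, np.degrees(np.arctan2(*(b-a)[1::-1]))-90)
co=[plane(c,*p,.015) for p in [(175,31),(267,291),(503,228)]];print(co,[np.linalg.norm(co[0]-co[1]),np.linalg.norm(co[1]-co[2])],"yaw",np.degrees(np.arctan2(*(co[1]-co[0])[1::-1])))
w1=load("w1");co=[plane(w1,*p,.015) for p in [(208,168),(471,159)]];print(co)
print("head w1",plane(w1,287,251,.052))
for y in (d,):
  u=np.array([np.cos(np.radians(y)),np.sin(np.radians(y))]);print("clip pred",h[:2]+.136*u)
  cp=np.r_[h[:2]+.136*u,.035]
print("proj clip",proj(c,cp), (proj(c,cp)-[275,180])*5+[0,400])
E
```

```text
[0.528  0.2437 0.035 ] [0.5691 0.2709 0.035 ] 0.0492668918158597
[0.5507 0.2063 0.015 ] [0.5941 0.2352 0.015 ] 0.052124772906796346
depth 0.04374281648854323 0.04358802072776569
ped centre [0.5605 0.239  0.025 ]
head [0.56   0.2395 0.052 ]
x yaw -56.92841595338802 -56.409808469815424
[array([0.4466, 0.2624, 0.015 ]), array([0.6083, 0.0179, 0.015 ]), array([0.8407, 0.1699, 0.015 ])] [np.float64(0.2932065023973394), np.float64(0.27764232346961354)] yaw -56.52271914527274
[array([0.4457, 0.264 , 0.015 ]), array([0.6797, 0.4173, 0.015 ])]
head w1 [0.5591 0.2394 0.052 ]
clip pred [0.6342 0.1255]
proj clip [317.9003 219.9196] [214.5013 599.5981]
```

```bash
python3 - <<'E'
from h import *
from workcell import arm
from scipy.optimize import least_squares
M=R.from_rotvec(arm.get_obs()["tcp_rot"]).as_matrix(); yw=np.degrees(np.arctan2(M[1,1],M[0,1])); print(yw)
g=np.array([.5214,-.348]); tw=(yw+33.9)/45/14;print(tw)
f=lambda v: sim([(14,(v[0],v[1],0),(0,0,tw))])[0][:2]-g
print(least_squares(f,[-.8,0]).x)
E
```

```text
16.82301817917272
0.08051272726852812
[-0.75450856 -0.00366346]
```

```bash
python3 -m pendant '[{"twist":[0,0,0.08],"translation":[-0.755,0,0],"gripper":1},{"twist":[0,0,0.08],"translation":[-0.755,0,0],"gripper":1},{"twist":[0,0,0.08],"translation":[-0.755,0,0],"gripper":1},{"twist":[0,0,0.08],"translation":[-0.755,0,0],"gripper":1},{"twist":[0,0,0.08],"translation":[-0.755,0,0],"gripper":1},{"twist":[0,0,0.08],"translation":[-0.755,0,0],"gripper":1},{"twist":[0,0,0.08],"translation":[-0.755,0,0],"gripper":1},{"twist":[0,0,0.08],"translation":[-0.755,0,0],"gripper":1},{"twist":[0,0,0.08],"translation":[-0.755,0,0],"gripper":1},{"twist":[0,0,0.08],"translation":[-0.755,0,0],"gripper":1},{"twist":[0,0,0.08],"translation":[-0.755,0,0],"gripper":1},{"twist":[0,0,0],"translation":[0,0,0],"gripper":1}]'; python3 -c "
from h import *
snap('wrist','w3')"
```

```text
t: 2.67
tool_pos: [0.5747, -0.2492, 0.2603]
tcp_rot: [2.617, 1.737, -0.003]
force: [0.7, 0.1, 0.1]
width: 0.0881
```

View pics/w3.png

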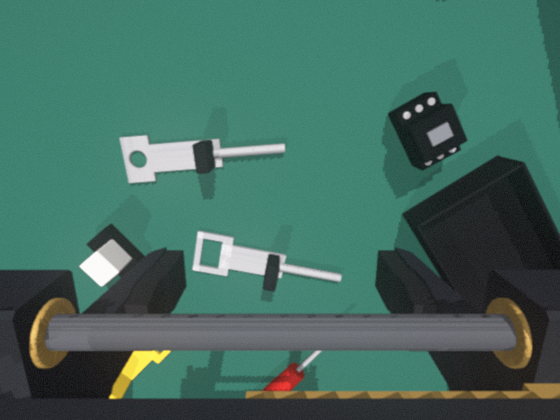

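```bash
python3 - <<'E'
from h import *
np.set_printoptions(precision=4,suppress=True)
c=load("w2")
P=lambda x,y:(235+x/5,50+y/5)
k=[plane(c,*P(*q),.035) for q in [(75,125),(327,42),(386,274),(142,352)]]
print("ped",np.mean(k,0),[np.linalg.norm(k[i]-k[i-1]).round(4) for i in range(4)])
im=cv2.imread("pics/w3.png")
cv2.imwrite("pics/w3c.png",cv2.resize(im[220:300,185:350],None,fx=4.8,fy=4.8,interpolation=cv2.INTER_CUBIC))
E
```

```text
ped [0.5602 0.2392 0.035 ] [np.float64(0.0431), np.float64(0.0493), np.float64(0.043), np.float64(0.0493)]
```

View pics/w3c.png

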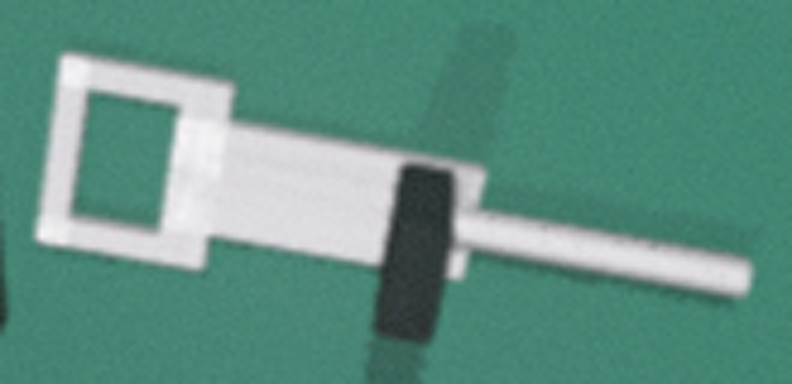

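```bash
python3 - <<'E'
from h import *
from workcell import arm
np.set_printoptions(precision=4,suppress=True)
c=load("w3")
P=lambda x,y:(185+x/4.8,220+y/4.8)
e=[plane(c,*P(*q),.003) for q in [(88,92),(180,108),(160,233),(73,215)]]
print([np.linalg.norm(e[i]-e[i-1]).round(4) for i in range(4)]); eye=np.mean(e,0)
toe=[plane(c,*P(*q),.003) for q in [(60,53),(37,240)]]; print("toe",np.mean(toe,0),np.linalg.norm(toe[0]-toe[1]))
tip=plane(c,*P(749,276),.005)
u=(tip-eye)[:2];L=np.linalg.norm(u);u/=L;print("eye",eye,"tip",tip,L,"yaw",np.degrees(np.arctan2(u[1],u[0])))
t=np.mean(toe,0)[:2]; v=tip[:2]-t;print("toe-tip",np.linalg.norm(v),np.degrees(np.arctan2(v[1],v[0])))
yaw=np.arctan2(v[1],v[0]); v/=np.linalg.norm(v)
G=np.r_[((eye[:2]+.074*v)+(tip[:2]-.084*v))/2,0.022]; print("grip",G,"yaw",np.degrees(yaw))
bt=[plane(c,*P(*q),.040) for q in [(375,332),(430,342)]];print("blk top +x..",bt)
go(np.r_[G[:2],.25],down(yaw))
E
```

```text
[np.float64(0.0334), np.float64(0.0227), np.float64(0.0343), np.float64(0.022)]
toe [ 0.4435 -0.2959  0.003 ] 0.05076913042219324
eye [ 0.4592 -0.3069  0.003 ] tip [ 0.5907 -0.3951  0.005 ] 0.1582712583267671 yaw -33.86853761414097
toe-tip 0.1774295209619044 -33.962094316576106
grip [ 0.5208 -0.3482  0.022 ] yaw -33.962094316576106
blk top +x.. [array([ 0.5074, -0.3552,  0.04  ]), array([ 0.518 , -0.3625,  0.04  ])]
dp mm tool [-115.   -11.3   10.3] units [-2.3   -0.226  0.207]
rot deg [-0.04  0.01 11.29] units [-0.0008  0.0002  0.2509]
```

```bash
python3 -m pendant '[{"twist":[0,0,0.0625],"translation":[-0.57,-0.06,0.05],"gripper":1},{"twist":[0,0,0.0625],"translation":[-0.57,-0.06,0.05],"gripper":1},{"twist":[0,0,0.0625],"translation":[-0.57,-0.05,0.05],"gripper":1},{"twist":[0,0,0.0625],"translation":[-0.57,-0.05,0.05],"gripper":1},{"twist":[0,0,0],"translation":[0,0,0.6],"gripper":1},{"twist":[0,0,0],"translation":[0,0,0.6],"gripper":1},{"twist":[0,0,0],"translation":[0,0,0.6],"gripper":1},{"twist":[0,0,0],"translation":[0,0,0.6],"gripper":1},{"twist":[0,0,0],"translation":[0,0,0.4],"gripper":1},{"twist":[0,0,0],"translation":[0,0,0],"gripper":1}]'; python3 - <<'E'
from h import *
snap('wrist','w4')
go(np.array([.5208,-.3482,.036]),down(np.radians(-33.95)))
E
```

```text
t: 3.55
tool_pos: [0.5139, -0.3366, 0.1053]
tcp_rot: [-2.76, -1.481, 0.004]
force: [-0.2, 1.4, -0.2]
width: 0.0876
dp mm tool [-5.5 10.9 72.1] units [-0.109  0.218  1.441]
rot deg [-0.33 -0.09  0.39] units [-0.0074 -0.002   0.0086]
```

View pics/w4.png

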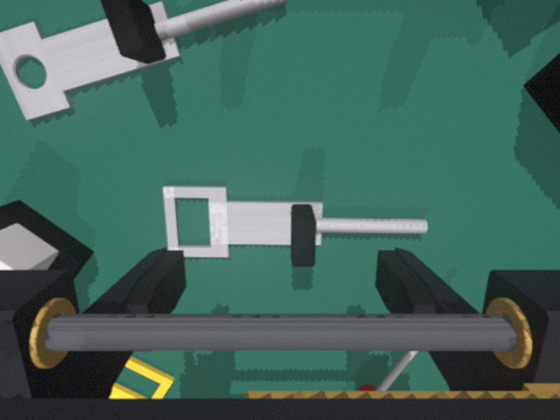

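```bash
python3 - <<'E'
from h import *
c=load("w3")
for q in [(80,265),(105,240),(132,262),(107,286)]:
    p=plane(c,*q,.054); a=np.radians(-33.95); d=p[:2]-[.5208,-.3482]; print(p.round(3), "link x,y",(1e3*np.array([d@[np.cos(a),np.sin(a)],d@[-np.sin(a),np.cos(a)]])).round(1))
E
```

```text
[ 0.347 -0.248  0.054] link x,y [-199.6  -14. ]
[ 0.386 -0.234  0.054] link x,y [-175.6   19.1]
[ 0.399 -0.266  0.054] link x,y [-146.9   -0.2]
[ 0.361 -0.28   0.054] link x,y [-170.8  -33.2]
```

Relay is well clear (≥85 mm from the finger). Descend and grip.

```bash
python3 -m pendant '[{"twist":[-0.004,0,0.0086],"translation":[-0.05,0.11,0.2],"gripper":1},{"twist":[-0.004,0,0],"translation":[-0.05,0.1,0.3],"gripper":1},{"twist":[0,0,0],"translation":[0,0,0.4],"gripper":1},{"twist":[0,0,0],"translation":[0,0,0.3],"gripper":1},{"twist":[0,0,0],"translation":[0,0,0.18],"gripper":1},{"twist":[0,0,0],"translation":[0,0,0.03],"gripper":1},{"twist":[0,0,0],"translation":[0,0,0],"gripper":1},{"twist":[0,0,0],"translation":[0,0,0],"gripper":1}]'; python3 - <<'E'
from h import *
go(np.array([.5208,-.3482,.036]),down(np.radians(-33.95)))
E
```

```text
t: 4.27
tool_pos: [0.5226, -0.3522, 0.0417]
tcp_rot: [2.768, 1.469, 0.006]
force: [0.0, -0.2, 0.0]
width: 0.0882
dp mm tool [ 2.3 -3.8  5.6] units [ 0.046 -0.076  0.113]
rot deg [ 0.49  0.02 -0.16] units [ 0.011   0.0005 -0.0035]
```

```bash
python3 -m pendant '[{"twist":[0.008,0,0],"translation":[0.03,-0.06,0.11],"gripper":1},{"twist":[0,0,0],"translation":[0,0,0],"gripper":1},{"twist":[0,0,0],"translation":[0,0,0],"gripper":1}]'; python3 - <<'E'
from h import *
go(np.array([.5208,-.3482,.036]),down(np.radians(-33.95)))
E
```

```text
t: 4.52
tool_pos: [0.5201, -0.3485, 0.0349]
tcp_rot: [2.775, 1.472, 0.0]
force: [0.2, -0.1, 1.1]
width: 0.0881
dp mm tool [ 0.6  0.5 -1.1] units [ 0.013  0.009 -0.021]
rot deg [ 0.    0.   -0.16] units [ 0.      0.     -0.0037]
```

```bash
python3 -m pendant '[{"twist":[0,0,0],"translation":[0,0,-0.02],"gripper":1},{"twist":[0,0,0],"translation":[0,0,0],"gripper":-1},{"twist":[0,0,0],"translation":[0,0,0],"gripper":-1},{"twist":[0,0,0],"translation":[0,0,0],"gripper":-1},{"twist":[0,0,0],"translation":[0,0,0],"gripper":-1},{"twist":[0,0,0],"translation":[0,0,0],"gripper":-1},{"twist":[0,0,0],"translation":[0,0,0],"gripper":-1},{"twist":[0,0,0],"translation":[0,0,0],"gripper":-1},{"twist":[0,0,0],"translation":[0,0,0],"gripper":-1}]';python3 -m pendant '[{"twist":[0,0,0],"translation":[0,0,0],"gripper":-1},{"twist":[0,0,0],"translation":[0,0,0],"gripper":-1},{"twist":[0,0,0],"translation":[0,0,-0.2],"gripper":-1},{"twist":[0,0,0],"translation":[0,0,-0.4],"gripper":-1},{"twist":[0,0,0],"translation":[0,0,-0.6],"gripper":-1},{"twist":[0,0,0],"translation":[0,0,-0.6],"gripper":-1},{"twist":[0,0,0],"translation":[0,0,-0.6],"gripper":-1},{"twist":[0,0,0],"translation":[0,0,-0.4],"gripper":-1},{"twist":[0,0,0],"translation":[0,0,0],"gripper":-1}]';  python3 - <<'E'
from h import *
from workcell import arm
snap('wrist','w5')
o=arm.get_obs();print(o["tool_pos"],R.from_rotvec(o["tcp_rot"]).as_matrix(),o["width"])
E
```

```text
t: 5.27
tool_pos: [0.5201, -0.3486, 0.0357]
tcp_rot: [-2.775, -1.472, 0.0]
force: [-0.8, 0.5, 0.0]
width: 0.0367
t: 6.02
tool_pos: [0.5223, -0.3506, 0.182]
tcp_rot: [2.767, 1.468, 0.005]
force: [1.0, -1.5, -1.3]
width: 0.0136
[ 0.52125839 -0.34970392  0.17882842] [[ 0.5608903   0.82787981  0.0041351 ]
 [ 0.82788944 -0.56087638 -0.00409351]
 [-0.00106965  0.00571942 -0.99998307]] 0.014051294018334038
```

View pics/w5.png

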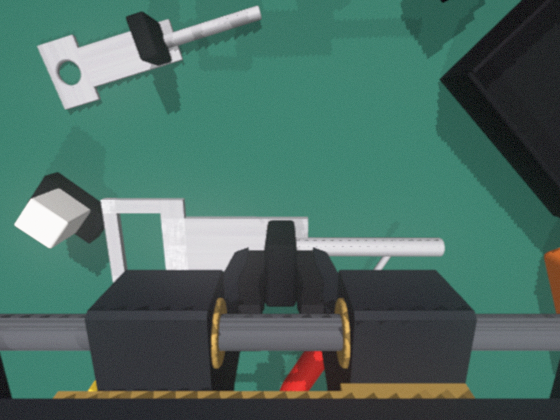

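```bash
cat >> h.py <<'E'
# wrist camera fixed in tool frame, from w2-type data
def toolcam(c,o):
    M=R.from_rotvec(o["tcp_rot"]).as_matrix(); T=np.eye(4);T[:3,:3]=M;T[:3,3]=o["tool_pos"]
    return {"K":c["K"],"extrinsics":c["extrinsics"]@T}
E
python3 - <<'E'
from h import *
from workcell import arm
np.set_printoptions(precision=4,suppress=True)
c=load("w5");o=arm.get_obs()
t=toolcam(c,o); print(t["extrinsics"])
im=cv2.imread("pics/w5.png")
cv2.imwrite("pics/w5c.png",cv2.resize(im[185:290,90:450],None,fx=2.2,fy=2.2,interpolation=cv2.INTER_CUBIC))
for n,q,lz in [("rodtip",(443,247),.005),("toe corner",(102,199.5),.004),("toe inner corner",(119,213),.004),("plate corner far eye",(184,199.5),.004),("plate front corner",(308,217),.004)]:
    print(n,1e3*plane(t,*q,.0358-lz))
E
```

```text
[[-0.0015  1.     -0.0034  0.0002]
 [-0.9598 -0.0024 -0.2808  0.0335]
 [-0.2808  0.0029  0.9598  0.1418]
 [ 0.      0.      0.      1.    ]]
rodtip [ 5.0548 79.3943 30.8   ]
toe corner [ 29.2178 -83.9522  31.8   ]
toe inner corner [ 22.545  -76.8402  31.8   ]
plate corner far eye [ 29.1247 -45.4079  31.8   ]
plate front corner [20.3094 13.182  31.8   ]
```

View pics/w5c.png

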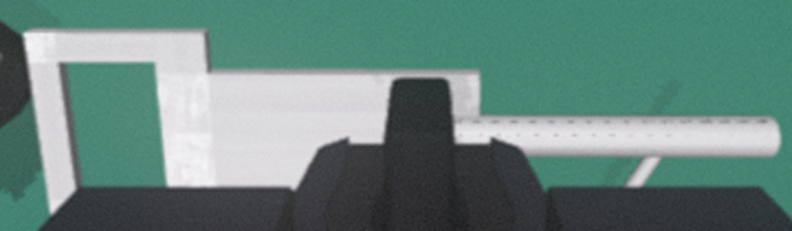

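```bash
python3 -m pendant '[{"twist":[0,0,0],"translation":[0,0,0],"gripper":-1},{"twist":[0,0,0],"translation":[0,0,0],"gripper":-1}]'; python3 - <<'E'
from h import *
from workcell import arm
np.set_printoptions(precision=4,suppress=True)
c=snap('wrist','w6');o=arm.get_obs();t=toolcam(c,o);print(o["tool_pos"],-t["extrinsics"][:3,:3].T@t["extrinsics"][:3,3])
for z in (.0308,.036,.042,.045,.048):
    print(z,[1e3*plane(t,*q,z-d)[:2] for q,d in [((443,247),0),((102,199.5),-.001)]])
E
```

```text
t: 6.23
tool_pos: [0.519, -0.3476, 0.1735]
tcp_rot: [-2.772, -1.47, 0.002]
force: [-0.2, 0.9, -2.7]
width: 0.0137
[ 0.519  -0.3476  0.1732] [ 0.0721 -0.0015 -0.1238]
0.0308 [array([ 6.5968, 76.3711]), array([ 30.1271, -83.9748])]
0.036 [array([ 4.395 , 78.9881]), array([ 28.7256, -86.7319])]
0.042 [array([ 1.8544, 82.0078]), array([ 27.1085, -89.9133])]
0.045 [array([ 0.5841, 83.5176]), array([ 26.2999, -91.5039])]
0.048 [array([-0.6862, 85.0275]), array([ 25.4913, -93.0946])]
```

View pics/w6.png

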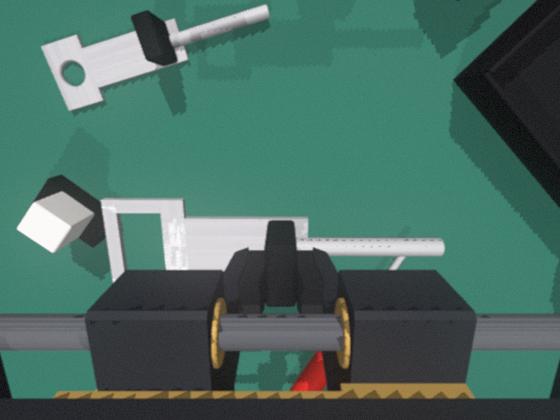

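```bash
python3 -m pendant '[{"twist":[0,0,0],"translation":[0,0,0.6],"gripper":-1},{"twist":[0,0,0],"translation":[0,0,0.6],"gripper":-1},{"twist":[0,0,0],"translation":[0,0,0.5],"gripper":-1},{"twist":[0,0,0],"translation":[0,0,0.4],"gripper":-1},{"twist":[0,0,0],"translation":[0,0,0.2],"gripper":-1},{"twist":[0,0,0],"translation":[0,0,0.1],"gripper":-1},{"twist":[0,0,0],"translation":[0,0,0],"gripper":-1},{"twist":[0,0,0],"translation":[0,0,0],"gripper":-1}]'; python3 - <<'E'
from h import *
from workcell import arm
o=arm.get_obs();print(o["tool_pos"],o["force"]);snap("side","s6")
E
```

```text
t: 6.95
tool_pos: [0.5204, -0.3489, 0.0561]
tcp_rot: [2.775, 1.472, 0.0]
force: [-0.2, -0.8, -1.9]
width: 0.0141
[ 0.52036796 -0.34891566  0.05614743] [-0.15842939 -0.76971175 -1.93685712]
```

```bash
python3 -m pendant '[{"twist":[0,0,0],"translation":[0,0,0.05],"gripper":-1},{"twist":[0,0,0],"translation":[0,0,0],"gripper":-1}]'; python3 -m pendant '[{"twist":[0,0,0],"translation":[0,0,0.04],"gripper":-1},{"twist":[0,0,0],"translation":[0,0,0],"gripper":-1}]'
```

```text
t: 7.17
tool_pos: [0.5206, -0.3491, 0.0542]
tcp_rot: [2.774, 1.471, 0.001]
force: [-1.3, -0.2, -1.2]
width: 0.0134
t: 7.33
tool_pos: [0.5204, -0.349, 0.0518]
tcp_rot: [2.774, 1.471, 0.001]
force: [0.3, 0.6, -0.3]
width: 0.0134
```

```bash
python3 -m pendant '[{"twist":[0,0,0],"translation":[0,0,0.02],"gripper":-1},{"twist":[0,0,0],"translation":[0,0,0],"gripper":0},{"twist":[0,0,0],"translation":[0,0,0],"gripper":0},{"twist":[0,0,0],"translation":[0,0,0],"gripper":0},{"twist":[0,0,0],"translation":[0,0,0],"gripper":0},{"twist":[0,0,0],"translation":[0,0,0.15],"gripper":0},{"twist":[0,0,0],"translation":[0,0,0.14],"gripper":0},{"twist":[0,0,0],"translation":[0,0,0],"gripper":0},{"twist":[0,0,0],"translation":[0,0,0],"gripper":0}]'; python3 - <<'E'
from h import *
from workcell import arm
o=arm.get_obs();print(o["tool_pos"],o["force"]);snap("wrist","w7")
E
```

```text
t: 8.08
tool_pos: [0.5194, -0.348, 0.0345]
tcp_rot: [-2.774, -1.471, 0.001]
force: [-0.3, -0.8, -0.6]
width: 0.0439
[ 0.51941538 -0.34798449  0.03447387] [-0.30654692 -0.78868923 -0.61367956]
```

View pics/w7.png

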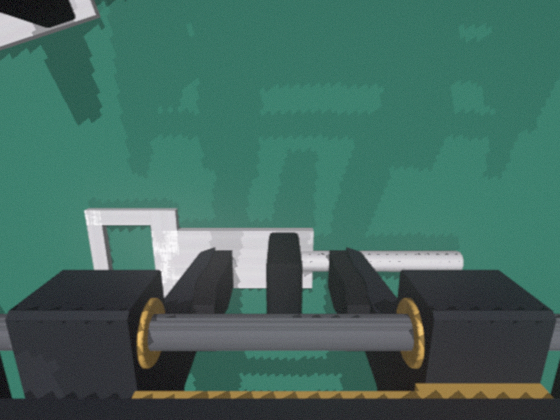

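Link flat on the bench, block centred between fingers. Close and wait for full closure before lifting.

```bash
python3 -m pendant '[{"twist":[0,0,0],"translation":[0,0,-0.01],"gripper":-1},{"twist":[0,0,0],"translation":[0,0,0],"gripper":-1},{"twist":[0,0,0],"translation":[0,0,0],"gripper":-1},{"twist":[0,0,0],"translation":[0,0,0],"gripper":-1},{"twist":[0,0,0],"translation":[0,0,0],"gripper":-1},{"twist":[0,0,0],"translation":[0,0,0],"gripper":-1},{"twist":[0,0,0],"translation":[0,0,0],"gripper":-1},{"twist":[0,0,0],"translation":[0,0,0],"gripper":-1},{"twist":[0,0,0],"translation":[0,0,0],"gripper":-1}]';python3 -c "
from h import *
snap('wrist','w7b')"; python3 -m pendant '[{"twist":[0,0,0],"translation":[0,0,-0.1],"gripper":-1},{"twist":[0,0,0],"translation":[0,0,-0.3],"gripper":-1},{"twist":[0,0,0],"translation":[0,0,-0.5],"gripper":-1},{"twist":[0,0,0],"translation":[0,0,-0.6],"gripper":-1},{"twist":[0,0,0],"translation":[0,0,-0.6],"gripper":-1},{"twist":[0,0,0],"translation":[0,0,-0.5],"gripper":-1},{"twist":[0,0,0],"translation":[0,0,-0.2],"gripper":-1},{"twist":[0,0,0],"translation":[0,0,0],"gripper":-1},{"twist":[0,0,0],"translation":[0,0,0],"gripper":-1},{"twist":[0,0,0],"translation":[0,0,0],"gripper":-1}]'; python3 - <<'E'
from h import *
from workcell import arm
c=snap('wrist','w8');o=arm.get_obs();print(o["tool_pos"],o["width"])
E
```

```text
t: 8.88
tool_pos: [0.5202, -0.3487, 0.0364]
tcp_rot: [2.775, 1.472, 0.0]
force: [-0.1, 0.3, 2.4]
width: 0.014
t: 9.77
tool_pos: [0.519, -0.3477, 0.1739]
tcp_rot: [-2.772, -1.47, 0.002]
force: [-0.4, 0.1, -2.4]
width: 0.014
[ 0.51894326 -0.34759521  0.17359105] 0.013812715680671578
```

View pics/w8.png

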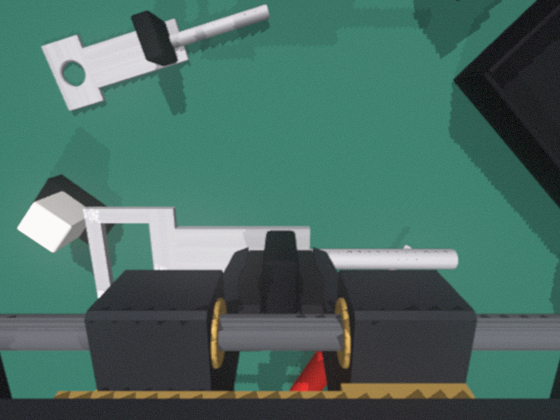

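View pics/w7b.png

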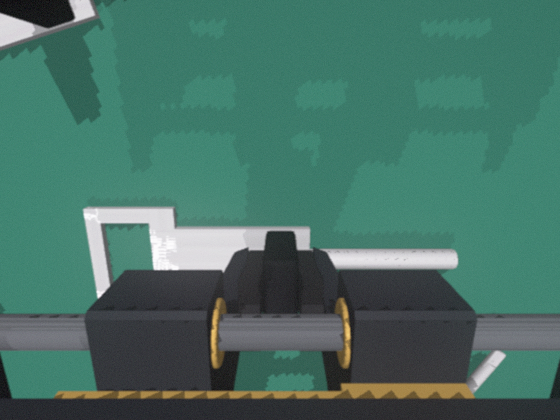

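```bash
python3 - <<'E'
from h import *
from workcell import arm
np.set_printoptions(precision=4,suppress=True)
c=load("w8");o=arm.get_obs();t=toolcam(c,o)
print(np.degrees(o["q"]))
for z in (.034,.036,.038):
    print(z,[1e3*plane(t,*q,z-d)[:2] for q,d in [((457.5,259.5),.005),((84,208),.004),((310,227),.004),((174,208),.004)]])
E
```

```text
[-44.6854  21.5906  88.5961  -0.0011  70.0598 -10.5586]
0.034 [array([ 0.8703, 83.3486]), array([ 26.5665, -91.8365]), array([17.1156, 12.4866]), array([ 26.4985, -50.3796])]
0.036 [array([-0.0612, 84.4573]), array([ 25.975, -93.012]), array([16.4013, 12.667 ]), array([ 25.9061, -51.0162])]
0.038 [array([-0.9927, 85.5659]), array([ 25.3835, -94.1874]), array([15.6869, 12.8474]), array([ 25.3137, -51.6529])]
```

```bash
cat >> h.py <<'E'
STUD=np.array([.560,.2393,.035]); YAW=np.radians(-56.6)
U=np.array([np.cos(YAW),np.sin(YAW),0]);V=np.array([-np.sin(YAW),np.cos(YAW),0]);Z=np.array([0,0,1.])
H=.036; DX=.0007
def toolR(th):  # rod raised by th
    y=np.cos(th)*U+np.sin(th)*Z; x=V; z=np.cross(x,y); return R.from_matrix(np.c_[x,y,z])
def tcp_for(X,zb,th,y=0):
    """X,zb (m, in stud frame) of the toe's lower inner edge"""
    Rm=toolR(th); off=Rm.apply([-DX,.0855,-H])  # tool: (ly, lx, -lz)
    return STUD+X*U+zb*Z+y*V+off, Rm
def where(o):
    Rm=R.from_rotvec(o["tcp_rot"]); c=o["tool_pos"]+Rm.apply([DX,-.0855,H])-STUD; y=Rm.as_matrix()[:,1]
    return 1e3*np.array([c@U,c@V,c[2]]), np.degrees(np.arcsin(y[2])), np.degrees(np.arctan2(y[1],y[0]))
E
python3 - <<'E'
from h import *
from workcell import arm
from scipy.optimize import least_squares
np.set_printoptions(precision=4,suppress=True)
print(toolR(0).as_matrix(),down(YAW).as_matrix())
g=np.array([.571,.2226]);tw=.503/16
up=[(2,(0,0,-.8),(0,0,0))]
f=lambda v: sim(up+[(16,(v[0],v[1],0),(0,0,tw))])[0][:2]-g
v=least_squares(f,[.8,0]).x; print(v,tw); sim(up+[(16,(v[0],v[1],0),(0,0,tw))],show=True)
E
```

```text
[[ 0.8348  0.5505  0.    ]
 [ 0.5505 -0.8348  0.    ]
 [ 0.      0.     -1.    ]] [[ 0.8348  0.5505  0.    ]
 [ 0.5505 -0.8348  0.    ]
 [ 0.      0.     -1.    ]]
[ 0.5557 -0.4588] 0.0314375
[ 0.519 -0.348  0.214] 0.625
[ 0.519 -0.348  0.254] 0.625
[ 0.516 -0.312  0.254] 0.603
[ 0.513 -0.276  0.254] 0.583
[ 0.512 -0.24   0.254] 0.565
[ 0.511 -0.204  0.254] 0.55
[ 0.511 -0.168  0.254] 0.538
[ 0.512 -0.132  0.254] 0.529
[ 0.514 -0.096  0.254] 0.523
[ 0.517 -0.06   0.254] 0.52
[ 0.521 -0.024  0.255] 0.521
[0.525 0.012 0.255] 0.525
[0.531 0.047 0.255] 0.533
[0.537 0.083 0.255] 0.543
[0.544 0.118 0.255] 0.557
[0.552 0.153 0.255] 0.573
[0.561 0.188 0.255] 0.592
[0.571 0.223 0.255] 0.613
```

```bash
python3 -m pendant '[{"twist":[0,0,0],"translation":[0,0,-0.5],"gripper":-1},{"twist":[0,0,0],"translation":[0,0,-0.7],"gripper":-1},{"twist":[0,0,0],"translation":[0.1,-0.1,-0.4],"gripper":-1},{"twist":[0,0,0.03],"translation":[0.3,-0.3,0],"gripper":-1},{"twist":[0,0,0.03],"translation":[0.55,-0.45,0],"gripper":-1},{"twist":[0,0,0.03],"translation":[0.55,-0.45,0],"gripper":-1},{"twist":[0,0,0.03],"translation":[0.55,-0.45,0],"gripper":-1},{"twist":[0,0,0.03],"translation":[0.55,-0.45,0],"gripper":-1},{"twist":[0,0,0.03],"translation":[0.55,-0.45,0],"gripper":-1},{"twist":[0,0,0.03],"translation":[0.55,-0.45,0],"gripper":-1},{"twist":[0,0,0.03],"translation":[0.55,-0.45,0],"gripper":-1},{"twist":[0,0,0.03],"translation":[0.55,-0.45,0],"gripper":-1}]'; python3 -m pendant '[{"twist":[0,0,0.03],"translation":[0.55,-0.45,0],"gripper":-1},{"twist":[0,0,0.03],"translation":[0.55,-0.45,0],"gripper":-1},{"twist":[0,0,0.03],"translation":[0.55,-0.45,0],"gripper":-1},{"twist":[0,0,0.03],"translation":[0.55,-0.45,0],"gripper":-1},{"twist":[0,0,0.03],"translation":[0.55,-0.45,0],"gripper":-1},{"twist":[0,0,0.03],"translation":[0.5,-0.4,0],"gripper":-1},{"twist":[0,0,0.03],"translation":[0.4,-0.3,0],"gripper":-1},{"twist":[0,0,0],"translation":[0.2,-0.2,0],"gripper":-1},{"twist":[0,0,0],"translation":[0,0,0],"gripper":-1}]'; python3 - <<'E'
from h import *
from workcell import arm
o=arm.get_obs();print(where(o),np.degrees(o["q"]).round(1)); p,Rm=tcp_for(-.020,.05,np.radians(42)); print(p);go(p,Rm)
E
```

```text
t: 10.82
tool_pos: [0.5181, -0.0352, 0.2544]
tcp_rot: [-2.915, -1.167, 0.004]
force: [1.9, -0.9, -2.1]
width: 0.0139
t: 11.57
tool_pos: [0.5665, 0.2091, 0.2542]
tcp_rot: [-2.999, -0.931, 0.004]
force: [-1.1, 0.1, -1.9]
width: 0.0137
(array([-56.76486473, -12.19927853, 183.38671837]), np.float64(-0.10422332710496365), np.float64(-55.51680306332537)) [ 9.  14.4 88.   0.  77.8 64.5]
[0.57012256 0.22267672 0.16896388]
dp mm tool [10.9 -9.  85.3] units [ 0.217 -0.18   1.705]
rot deg [-42.1   -0.27   1.08] units [-0.9356 -0.0059  0.0241]
```

```bash
python3 -m pendant '[{"twist":[0,0,0.024],"translation":[0.217,-0.18,0],"gripper":-1},{"twist":[-0.08,0,0],"translation":[0,0,0],"gripper":-1},{"twist":[-0.12,0,0],"translation":[0,0,0],"gripper":-1},{"twist":[-0.12,0,0],"translation":[0,0,0],"gripper":-1},{"twist":[-0.12,0,0],"translation":[0,0,0],"gripper":-1},{"twist":[-0.12,0,0],"translation":[0,0,0],"gripper":-1},{"twist":[-0.12,0,0],"translation":[0,0,0],"gripper":-1},{"twist":[-0.12,0,0],"translation":[0,0,0],"gripper":-1},{"twist":[-0.12,0,0],"translation":[0,0,0],"gripper":-1},{"twist":[0,0,0],"translation":[0,0,0],"gripper":-1},{"twist":[0,0,0],"translation":[0,0,0],"gripper":-1},{"twist":[0,0,0],"translation":[0,0,0],"gripper":-1}]';python3 - <<'E'
from h import *
from workcell import arm
o=arm.get_obs();print(o["tool_pos"],where(o),np.degrees(o["q"]).round(1)); p,Rm=tcp_for(-.020,.04,np.radians(42)); print(p);go(p,Rm)
snap('wrist','w9');snap('scene','sc9');snap('side','sd9')
a=cv2.imread('pics/sc9.png')[180:320,280:460];b=cv2.imread('pics/sd9.png')[80:220,150:330]
cv2.imwrite('pics/v9.png',cv2.resize(np.hstack([a,b]),None,fx=2.2,fy=2.2,interpolation=cv2.INTER_CUBIC))
E
```

```text
t: 12.57
tool_pos: [0.5712, 0.2195, 0.256]
tcp_rot: [2.337, 0.696, 0.261]
force: [0.1, 0.1, -2.0]
width: 0.0138
[0.57123601 0.21946897 0.25597728] (array([-17.79538452,  -0.74692325, 137.53322371]), np.float64(41.25432790512534), np.float64(-56.79579908747997)) [ 27.8  18.1  91.9 -43.8  71.7  99.6]
[0.57012256 0.22267672 0.15896388]
dp mm tool [  0.9 -66.4  70.8] units [ 0.018 -1.329  1.415]
rot deg [-0.75  0.21 -0.15] units [-0.0166  0.0046 -0.0032]
```

View pics/w9.png

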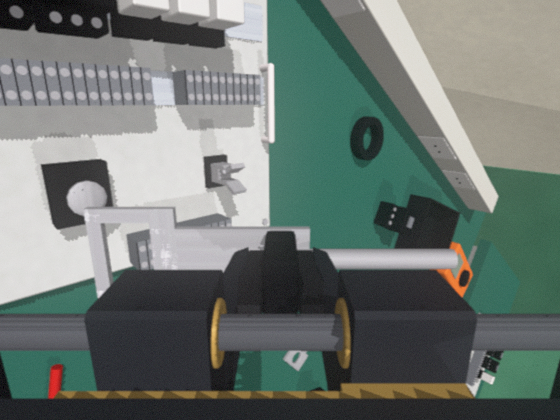

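View pics/v9.png

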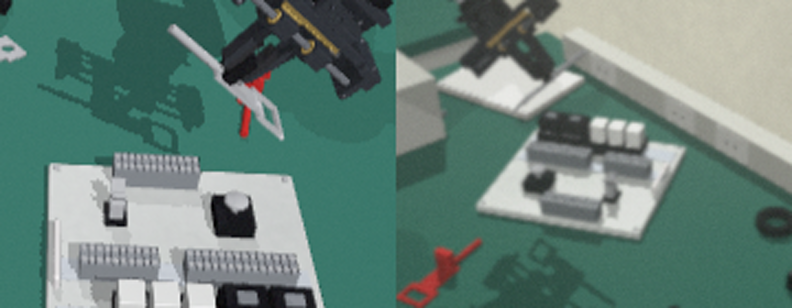

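```bash
python3 -m pendant '[{"twist":[-0.016,0.004,-0.003],"translation":[0.01,-0.2,0.2],"gripper":-1},{"twist":[0,0,0],"translation":[0.01,-0.33,0.35],"gripper":-1},{"twist":[0,0,0],"translation":[0,-0.4,0.43],"gripper":-1},{"twist":[0,0,0],"translation":[0,-0.3,0.32],"gripper":-1},{"twist":[0,0,0],"translation":[0,-0.1,0.115],"gripper":-1},{"twist":[0,0,0],"translation":[0,0,0],"gripper":-1},{"twist":[0,0,0],"translation":[0,0,0],"gripper":-1}]';python3 - <<'E'
from h import *
from workcell import arm
o=arm.get_obs();print(o["tool_pos"],where(o),np.degrees(o["q"]).round(1)); p,Rm=tcp_for(-.019,.008,np.radians(42)); print(p);go(p,Rm)
snap('wrist','w10');snap('scene','sc10');snap('side','sd10')
a=cv2.imread('pics/sc10.png')[200:300,320:450];b=cv2.imread('pics/sd10.png')[100:200,160:290]
cv2.imwrite('pics/v10.png',cv2.resize(np.hstack([a,b]),None,fx=3,fy=3,interpolation=cv2.INTER_CUBIC))
E
```

```text
t: 13.3
tool_pos: [0.5716, 0.2223, 0.1601]
tcp_rot: [2.322, 0.696, 0.27]
force: [-0.0, -0.4, -1.6]
width: 0.0142
[0.57155784 0.22232467 0.16011401] (array([-18.72160836,   1.13468593,  41.06026062]), np.float64(42.13236953000392), np.float64(-56.689330199827225)) [ 28.3  25.7  94.6 -47.6  64.8 108.2]
[0.57067304 0.22184187 0.12696388]
dp mm tool [ -1.1 -22.3  24.5] units [-0.021 -0.446  0.491]
rot deg [ 0.13 -0.05 -0.07] units [ 0.0029 -0.0011 -0.0015]
```

View pics/w10.png

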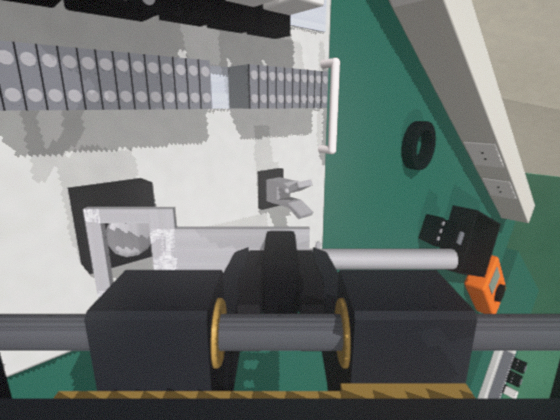

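View pics/v10.png

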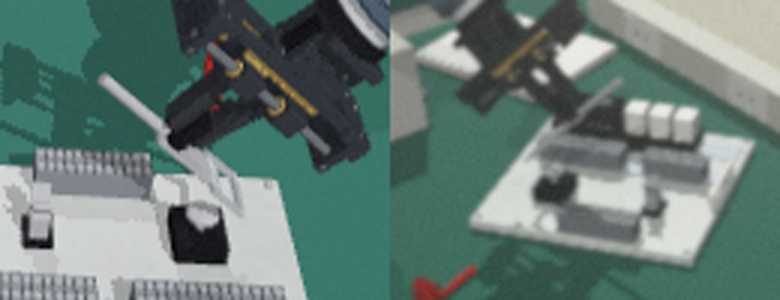

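```bash
python3 - <<'E'
from h import *
c=load("w10")
im=cv2.imread("pics/w10.png")[170:290,60:220].copy()
im=cv2.resize(im,None,fx=4.5,fy=4.5,interpolation=cv2.INTER_CUBIC)
def dr(pts,col):
    q=np.array([(proj(c,p)-[60,170])*4.5 for p in pts]).round().astype(int); cv2.polylines(im,[q.reshape(-1,1,2)],True,col,1)
A=np.linspace(0,6.283,40)
dr([STUD+.014*np.cos(a)*U+.014*np.sin(a)*V+.014*Z for a in A],(0,0,255))
dr([STUD+x*.022*U+y*.025*V for x,y in[(1,1),(1,-1),(-1,-1),(-1,1)]],(0,255,0))
cv2.imwrite("pics/w10c.png",im)
E
```

```text
(no output)
```

View pics/w10c.png

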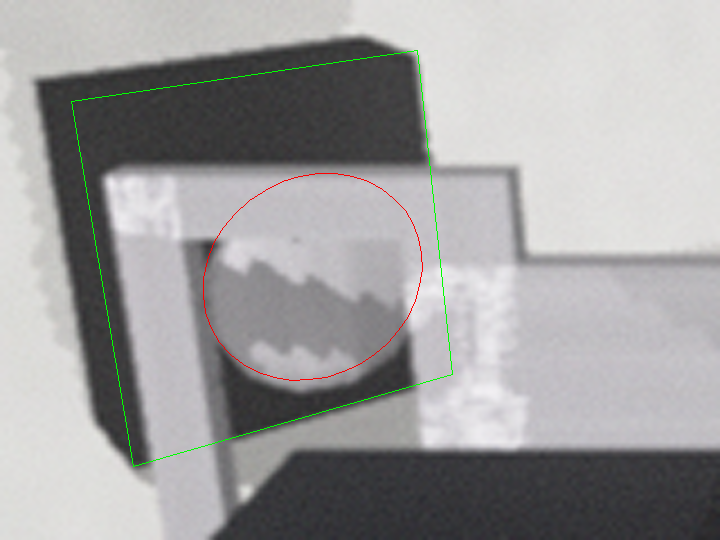

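```bash
python3 -m pendant '[{"twist":[0,0,0],"translation":[-0.025,-0.1,0.11],"gripper":-1},{"twist":[0,0,0],"translation":[0,-0.12,0.13],"gripper":-1},{"twist":[0,0,0],"translation":[0,-0.11,0.12],"gripper":-1},{"twist":[0,0,0],"translation":[0,-0.08,0.09],"gripper":-1},{"twist":[0,0,0],"translation":[0,-0.036,0.04],"gripper":-1},{"twist":[0,0,0],"translation":[0,0,0],"gripper":-1},{"twist":[0,0,0],"translation":[0,0,0],"gripper":-1}]';python3 - <<'E'
from h import *
from workcell import arm
o=arm.get_obs();print(o["tool_pos"],where(o),o["force"]); p,Rm=tcp_for(-.006,.008,np.radians(42)); print(p);go(p,Rm)
snap('wrist','w11');snap('scene','sc11');snap('side','sd11')
a=cv2.imread('pics/sc11.png')[220:300,320:424];b=cv2.imread('pics/w11.png')[170:290,60:216]
cv2.imwrite('pics/v11.png',np.hstack([cv2.resize(a,(390,300),interpolation=cv2.INTER_CUBIC),cv2.resize(b,(390,300),interpolation=cv2.INTER_CUBIC)]))
E
```

```text
t: 14.03
tool_pos: [0.5697, 0.222, 0.1256]
tcp_rot: [2.322, 0.697, 0.268]
force: [-0.4, -0.2, -1.5]
width: 0.0138
[0.5696537  0.22196913 0.12561219] (array([-19.48695759,  -0.79585021,   6.56365934]), np.float64(42.12323870541999), np.float64(-56.57750261674008)) [-0.3835394  -0.16675942 -1.47353662]
[0.57782929 0.21098885 0.12696388]
dp mm tool [ 0.8 11.   8.2] units [0.016 0.221 0.163]
rot deg [ 0.12 -0.02  0.02] units [ 0.0027 -0.0004  0.0004]
```

View pics/v11.png

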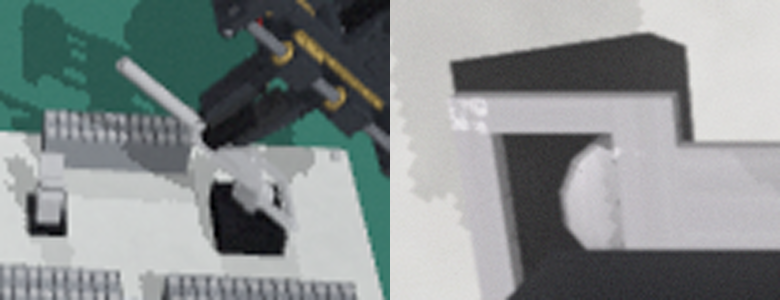

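```bash
python3 -m pendant '[{"twist":[0,0,0],"translation":[0,0.053,0.029],"gripper":-1},{"twist":[0,0,0],"translation":[0,0.045,0.04],"gripper":-1},{"twist":[0,0,0],"translation":[0,0.037,0.033],"gripper":-1},{"twist":[0,0,0],"translation":[0,0.025,0.022],"gripper":-1},{"twist":[0,0,0],"translation":[0,0,0],"gripper":-1},{"twist":[0,0,0],"translation":[0,0,0],"gripper":-1}]';python3 - <<'E'
from h import *
from workcell import arm
o=arm.get_obs();print(where(o),o["force"], o["ft_torque"])
E
python3 -m pendant '[{"twist":[0,0,0],"translation":[0,0.022,0.02],"gripper":-1},{"twist":[0,0,0],"translation":[0,0.022,0.02],"gripper":-1},{"twist":[0,0,0],"translation":[0,0,0],"gripper":-1},{"twist":[0,0,0],"translation":[0,0,0],"gripper":-1}]';python3 - <<'E'
from h import *
from workcell import arm
o=arm.get_obs();print(where(o),o["force"]@U)
snap('wrist','w12');snap('scene','sc12');snap('side','sd12')
a=cv2.imread('pics/sc12.png')[220:300,320:424];b=cv2.imread('pics/w12.png')[170:290,60:216]
cv2.imwrite('pics/v12.png',np.hstack([cv2.resize(a,(390,300),interpolation=cv2.INTER_CUBIC),cv2.resize(b,(390,300),interpolation=cv2.INTER_CUBIC)]))
E
```

```text
t: 14.68
tool_pos: [0.5754, 0.2134, 0.1268]
tcp_rot: [2.322, 0.696, 0.269]
force: [-0.1, 0.5, -1.8]
width: 0.0136
(array([-9.1723317 , -0.67501405,  7.76533147]), np.float64(42.119197798903535), np.float64(-56.645800313962596)) [-0.07242266  0.47465957 -1.76170901] [ 0.39240078  0.43546944 -0.02680357]
t: 15.02
tool_pos: [0.577, 0.2111, 0.1268]
tcp_rot: [2.322, 0.697, 0.269]
force: [0.4, 0.7, -1.4]
width: 0.0137
(array([-6.36339134, -0.64188338,  7.71224132]), np.float64(42.12177630245806), np.float64(-56.624999548943634)) -0.40489595257310884
```

View pics/v12.png

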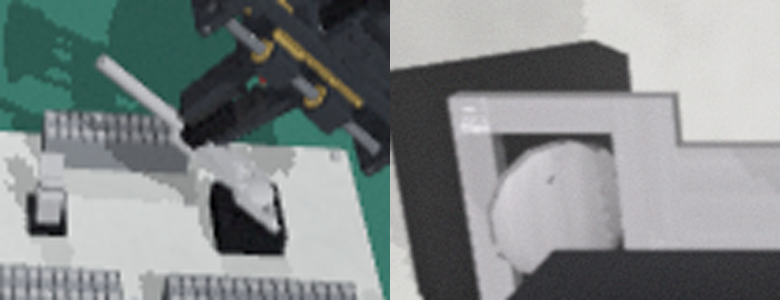

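```bash
for i in 1; do python3 -m pendant '[{"twist":[0,0,0],"translation":[0,0.018,0.016],"gripper":-1},{"twist":[0,0,0],"translation":[0,0,0],"gripper":-1}]'; done; python3 - <<'E'
from h import *
from workcell import arm
o=arm.get_obs();print(where(o),o["force"]@U,o["force"])
E
python3 -m pendant '[{"twist":[0,0,0],"translation":[0,0.018,0.016],"gripper":-1},{"twist":[0,0,0],"translation":[0,0,0],"gripper":-1}]'; python3 - <<'E'
from h import *
from workcell import arm
o=arm.get_obs();print(where(o),o["force"]@U,o["force"])
E
```

```text
t: 15.33
tool_pos: [0.5777, 0.21, 0.1268]
tcp_rot: [2.322, 0.697, 0.269]
force: [-0.7, 0.2, -1.6]
width: 0.0135
(array([-5.11371393, -0.62465536,  7.74451738]), np.float64(42.12244700330106), np.float64(-56.62030490343958)) -0.5279018880815732 [-0.70740771  0.1658836  -1.5937369 ]
t: 15.5
tool_pos: [0.5784, 0.209, 0.1268]
tcp_rot: [2.322, 0.696, 0.269]
force: [-0.0, -0.5, -1.9]
width: 0.0138
(array([-3.8343206 , -0.62033276,  7.74359489]), np.float64(42.12288443353095), np.float64(-56.627859402659205)) 0.39314290074161173 [-0.02220988 -0.48556034 -1.89078811]
```

```bash
python3 -m pendant '[{"twist":[0,0,0],"translation":[0,0.018,0.016],"gripper":-1},{"twist":[0,0,0],"translation":[0,0,0],"gripper":-1},{"twist":[0,0,0],"translation":[0,0,0],"gripper":-1}]'; python3 - <<'E'
from h import *
from workcell import arm
o=arm.get_obs();print(where(o),o["force"]@U,o["force"],o["ft_torque"])
E
```

```text
t: 15.75
tool_pos: [0.579, 0.208, 0.1268]
tcp_rot: [2.322, 0.696, 0.269]
force: [0.8, 0.4, -1.7]
width: 0.0138
(array([-2.74720639, -0.62567467,  7.75966693]), np.float64(42.11803979386332), np.float64(-56.631786167335534)) 0.13634760806630358 [ 0.83432524  0.38681582 -1.68370763] [ 0.39603783  0.36795815 -0.06116803]
```

```bash
python3 -m pendant '[{"twist":[0,0,0],"translation":[0,0.016,0.014],"gripper":-1},{"twist":[0,0,0],"translation":[0,0,0],"gripper":-1},{"twist":[0,0,0],"translation":[0,0,0],"gripper":-1}]'; python3 - <<'E'
from h import *
from workcell import arm
o=arm.get_obs();print(where(o),o["force"]@U,o["force"],o["ft_torque"])
snap('wrist','w13');snap('side','sd13');snap('scene','sc13')
a=cv2.imread('pics/sc13.png')[220:300,320:424];b=cv2.imread('pics/w13.png')[170:290,60:216]
cv2.imwrite('pics/v13.png',np.hstack([cv2.resize(a,(390,300),interpolation=cv2.INTER_CUBIC),cv2.resize(b,(390,300),interpolation=cv2.INTER_CUBIC)]))
E
```

```text
t: 16.0
tool_pos: [0.5794, 0.2074, 0.1267]
tcp_rot: [2.322, 0.697, 0.269]
force: [-0.5, 1.2, -1.5]
width: 0.0136
(array([-1.96770579, -0.60089888,  7.70375651]), np.float64(42.099064022443194), np.float64(-56.62407737870763)) -1.2762464884592422 [-0.4572462   1.22721912 -1.50126931] [0.60268291 0.56903345 0.0437015 ]
```

View pics/v13.png

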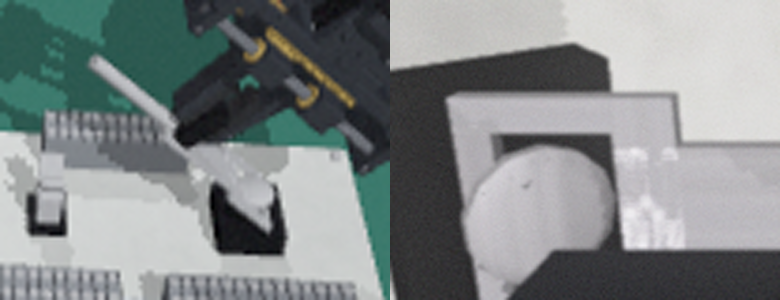

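```bash
python3 - <<'E'
from h import *
from workcell import arm
o=arm.get_obs(); w,th,yw=where(o)
n=8; ths=np.linspace(th,6,n+1); Xs=np.linspace(w[0]-1.0,w[0]-1.5,n+1)*1e-3; Xs[0]=w[0]*1e-3; zs=np.linspace(w[2],6,n+1)*1e-3
p,Rm=o["tool_pos"],R.from_rotvec(o["tcp_rot"])
for i in range(1,n+1):
    tp,tR=tcp_for(Xs[i],zs[i],np.radians(ths[i]),w[1]*1e-3)
    tr=Rm.inv().apply(tp-p)/.05; tw=(Rm.inv()*tR).as_rotvec()/(np.pi/4); print(tr.round(3),tw.round(4)); p,Rm=tp,tR
E
```

```text
[0.001 0.033 0.126] [ 0.1003 -0.0011 -0.0002]
[-0.     0.048  0.139] [ 0.1003  0.     -0.    ]
[-0.     0.048  0.14 ] [ 0.1003  0.     -0.    ]
[0.    0.048 0.14 ] [ 0.1003 -0.      0.    ]
[-0.     0.048  0.14 ] [ 0.1003 -0.     -0.    ]
[-0.     0.049  0.14 ] [ 0.1003  0.     -0.    ]
[-0.     0.049  0.141] [ 0.1003 -0.     -0.    ]
[0.    0.049 0.141] [ 0.1003  0.     -0.    ]
```

```bash
python3 -m pendant '[{"twist":[0,0,0],"translation":[0,-0.015,-0.013],"gripper":-1},{"twist":[0.1,0,0],"translation":[0,0.048,0.14],"gripper":-1},{"twist":[0.1,0,0],"translation":[0,0.048,0.14],"gripper":-1},{"twist":[0.1,0,0],"translation":[0,0.048,0.14],"gripper":-1},{"twist":[0.1,0,0],"translation":[0,0.048,0.14],"gripper":-1},{"twist":[0,0,0],"translation":[0,0,0],"gripper":-1},{"twist":[0,0,0],"translation":[0,0,0],"gripper":-1}]'; python3 - <<'E'
from h import *
from workcell import arm
o=arm.get_obs();print(where(o),o["force"]@U,o["force"],o["ft_torque"])
snap('wrist','w14');snap('scene','sc14')
a=cv2.imread('pics/sc14.png')[220:300,320:424];b=cv2.imread('pics/w14.png')[170:290,60:216]
cv2.imwrite('pics/v14.png',np.hstack([cv2.resize(a,(390,300),interpolation=cv2.INTER_CUBIC),cv2.resize(b,(390,300),interpolation=cv2.INTER_CUBIC)]))
E
```

```text
t: 16.73
tool_pos: [0.5925, 0.1873, 0.11]
tcp_rot: [2.618, 0.782, 0.17]
force: [-0.7, 1.1, -2.0]
width: 0.0133
(array([-1.92252778, -0.50668378,  7.10106323]), np.float64(24.218312110468673), np.float64(-56.762997819025344)) -1.331641605914394 [-0.73313021  1.11166068 -1.95874415] [ 0.52590963  0.40551242 -0.04334689]
```

View pics/v14.png

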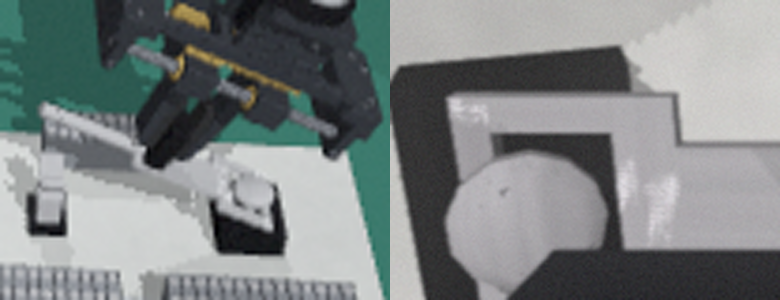

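```bash
python3 -m pendant '[{"twist":[0.1,0,0],"translation":[0,0.03,0.13],"gripper":-1},{"twist":[0.1,0,0],"translation":[0,0.044,0.138],"gripper":-1},{"twist":[0.1,0,0],"translation":[0,0.044,0.138],"gripper":-1},{"twist":[0.1,0,0],"translation":[0,0.044,0.138],"gripper":-1},{"twist":[0,0,0],"translation":[0,0,0],"gripper":-1},{"twist":[0,0,0],"translation":[0,0,0],"gripper":-1}]'; python3 - <<'E'
from h import *
from workcell import arm
o=arm.get_obs();print(o["tool_pos"],where(o),o["force"]@U,o["force"],o["ft_torque"])
snap('wrist','w15');snap('scene','sc15');snap('side','sd15')
a=cv2.imread('pics/sc15.png')[220:300,320:424];b=cv2.imread('pics/sd15.png')[130:190,200:278]
cv2.imwrite('pics/v15.png',np.hstack([cv2.resize(a,(390,300),interpolation=cv2.INTER_CUBIC),cv2.resize(b,(390,300),interpolation=cv2.INTER_CUBIC)]))
E
```

```text
t: 17.33
tool_pos: [0.6006, 0.1741, 0.0855]
tcp_rot: [2.908, 0.871, 0.046]
force: [-0.8, -0.1, -1.7]
width: 0.0138
[0.60055786 0.17413525 0.08552611] (array([-4.31385682, -1.3183931 ,  5.37837762]), np.float64(6.287162942934049), np.float64(-56.6341866005318)) -0.38150522016418315 [-0.77759154 -0.05575141 -1.70782308] [ 0.0073802   0.14360921 -0.0076708 ]
```

View pics/v15.png

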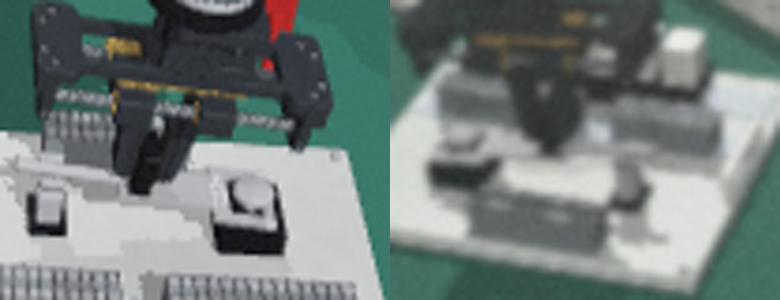

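View pics/w15.png

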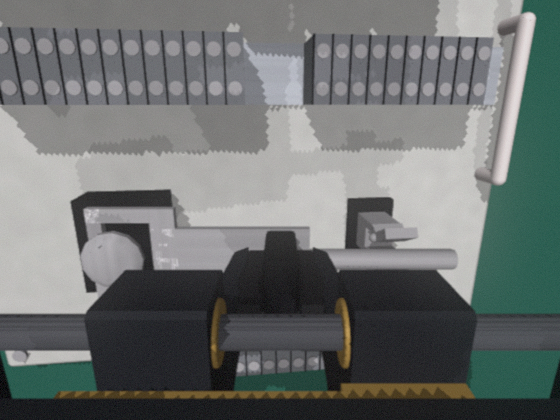

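```bash
python3 - <<'E'
from h import *
c=load("w15")
im=cv2.imread("pics/w15.png")[180:300,320:476].copy()
im=cv2.resize(im,None,fx=5,fy=5,interpolation=cv2.INTER_CUBIC)
S=STUD+0*U
def dr(pts,col,cl=True):
    q=np.array([(proj(c,S+p[0]*U+p[1]*V+p[2]*Z)-[320,180])*5 for p in pts]).round().astype(int); cv2.polylines(im,[q.reshape(-1,1,2)],cl,col,1)
for y,col in((.0115,(0,0,255)),(-.0115,(255,0,0))): dr([(.128,y,.027),(.144,y,.027)],col,False)
for y,col in((.004,(0,255,255)),(-.004,(255,255,0))): dr([(.128,y,.0125),(.144,y,.0125)],col,False)
cv2.imwrite("pics/w15c.png",im)
E
```

```text
(no output)
```

View pics/w15c.png

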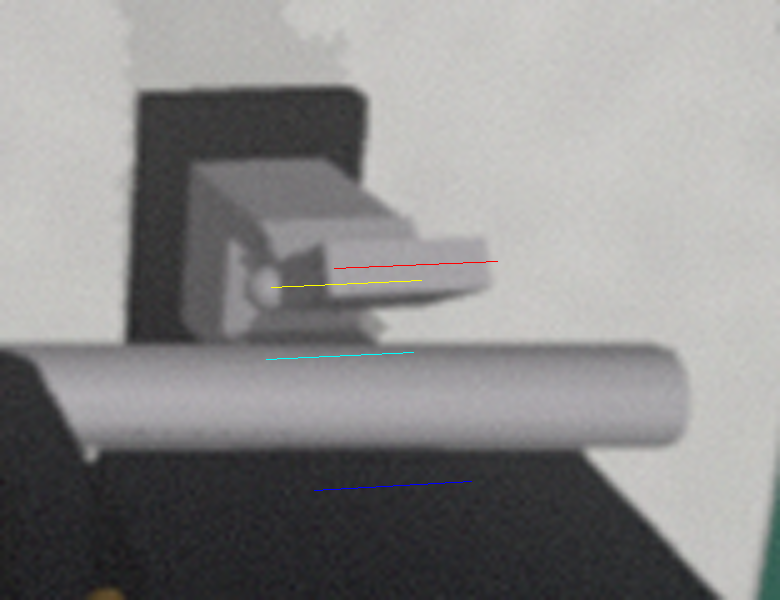

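```bash
python3 - <<'E'
from h import *
out=[]
for n,x0,y0 in(("w2",285,190),("w10",250,160),("w12",0,0)):
    c=load(n); im=cv2.imread(f"pics/{n}.png")
    if n=="w12":
        q=proj(c,STUD+.136*U+.01*Z); x0,y0=int(q[0]-35),int(q[1]-30); print(x0,y0)
    im=im[y0:y0+60,x0:x0+70].copy(); k=5.5
    im=cv2.resize(im,None,fx=k,fy=k,interpolation=cv2.INTER_CUBIC)
    for y,z,col in((.0115,.027,(0,0,255)),(-.0115,.027,(255,0,0)),(.0058,0,(0,255,255)),(-.0058,0,(255,255,0))):
        q=np.array([(proj(c,STUD+x*U+y*V+z*Z)-[x0,y0])*k for x in(.128,.144)]).round().astype(int); cv2.polylines(im,[q.reshape(-1,1,2)],False,col,1)
    out.append(im)
cv2.imwrite("pics/clip3.png",np.vstack([np.hstack(out[:2]),np.hstack([out[2],out[2]*0])])[:600])
E
```

```text
275 170
```

View pics/clip3.png

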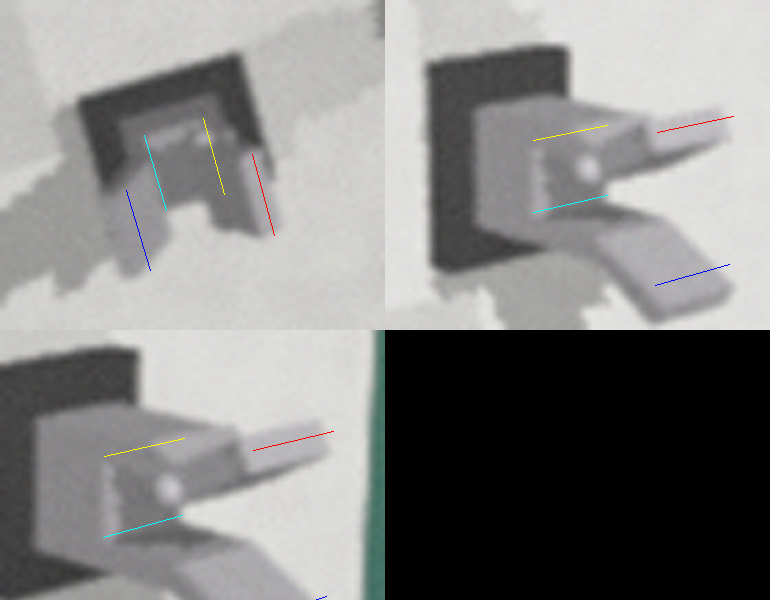

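```bash
python3 - <<'E'
from h import *
from workcell import arm
o=arm.get_obs(); w,th,yw=where(o)
p,Rm=o["tool_pos"],R.from_rotvec(o["tcp_rot"])
for X,z,t,y in((-8.5,4,5,-2.2),(-8.5,2,3,-2.2),(-8.5,0,0,-2.2),(-8.5,-2,0,-2.2)):
    tp,tR=tcp_for(X*1e-3,z*1e-3,np.radians(t),y*1e-3)
    tr=Rm.inv().apply(tp-p)/.05; tw=(Rm.inv()*tR).as_rotvec()/(np.pi/4); print(tr.round(3),tw.round(4)); p,Rm=tp,tR
E
```

```text
[-0.029 -0.038  0.069] [0.0274 0.0002 0.0026]
[-0.     0.021  0.1  ] [ 0.0444 -0.      0.    ]
[0.    0.033 0.13 ] [ 0.0667  0.     -0.    ]
[0.   0.   0.04] [0. 0. 0.]
```

```bash
python3 -m pendant '[{"twist":[0.014,0,0],"translation":[-0.02,-0.04,0.02],"gripper":-1},{"twist":[0.014,0,0],"translation":[0,0,0.05],"gripper":-1},{"twist":[0.022,0,0],"translation":[0,0.01,0.05],"gripper":-1},{"twist":[0.022,0,0],"translation":[0,0.01,0.05],"gripper":-1},{"twist":[0,0,0],"translation":[0,0,0],"gripper":-1},{"twist":[0,0,0],"translation":[0,0,0],"gripper":-1}]'; python3 - <<'E'
from h import *
from workcell import arm
o=arm.get_obs();print(o["tool_pos"],where(o),o["force"]@U,o["force"],o["ft_torque"])
snap('wrist','w16')
cv2.imwrite('pics/w16c.png',cv2.resize(cv2.imread('pics/w16.png')[170:300,60:480],None,fx=1.9,fy=1.9,interpolation=cv2.INTER_CUBIC))
E
```

```text
t: 17.98
tool_pos: [0.6006, 0.1747, 0.0779]
tcp_rot: [2.964, 0.889, 0.025]
force: [0.8, 2.2, 1.5]
width: 0.0139
[0.60057967 0.17471677 0.07792409] (array([-7.33881976, -0.88937774,  2.69829745]), np.float64(2.864232888372814), np.float64(-56.60379666113265)) -1.4224886416641027 [0.75505252 2.20175507 1.4973344 ] [ 0.15278464 -0.01416776  0.07317488]
```

View pics/w16c.png

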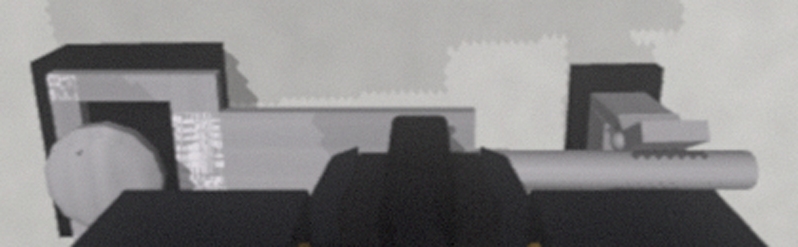

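```bash
python3 -m pendant '[{"twist":[0.016,0,0],"translation":[0.016,0.008,0.03],"gripper":-1},{"twist":[0.016,0,0],"translation":[0,0.008,0.03],"gripper":-1},{"twist":[0.016,0,0],"translation":[0,0.008,0.03],"gripper":-1},{"twist":[0.016,0,0],"translation":[0,0.008,0.03],"gripper":-1},{"twist":[0,0,0],"translation":[0,0,0],"gripper":-1},{"twist":[0,0,0],"translation":[0,0,0],"gripper":-1}]'; python3 - <<'E'
from h import *
from workcell import arm
o=arm.get_obs();print(o["tool_pos"],where(o),"fU,fV",o["force"]@U,o["force"]@V,o["force"],o["ft_torque"])
snap('wrist','w17')
cv2.imwrite('pics/w17c.png',cv2.resize(cv2.imread('pics/w17.png')[170:300,60:480],None,fx=1.9,fy=1.9,interpolation=cv2.INTER_CUBIC))
E
```

```text
t: 18.53
tool_pos: [0.6021, 0.1731, 0.0714]
tcp_rot: [3.009, 0.902, 0.002]
force: [3.2, -0.2, -1.1]
width: 0.0139
[0.60209539 0.1731475  0.07140792] (array([-7.08156996, -0.5050756 ,  0.3654877 ]), np.float64(0.029140746942724536), np.float64(-56.610307895458305)) fU,fV 1.9379952239759148 2.5687290297187486 [ 3.21132699 -0.20389531 -1.11437609] [ 0.06069632 -0.30027392  0.1015822 ]
```

View pics/w17c.png

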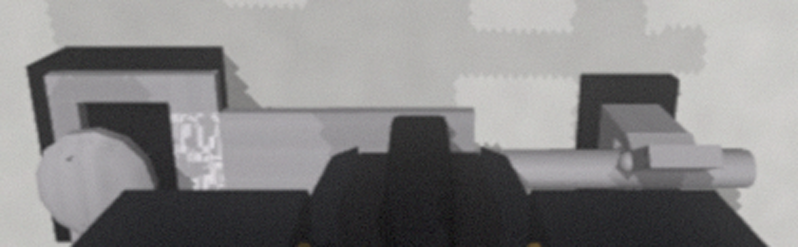

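```bash
python3 -m pendant '[{"twist":[0,0,0],"translation":[0.02,-0.03,0.02],"gripper":-1},{"twist":[0,0,0],"translation":[0.01,0,0.02],"gripper":-1},{"twist":[0,0,0],"translation":[0,0,0.02],"gripper":-1},{"twist":[0,0,0],"translation":[0,0,0],"gripper":-1},{"twist":[0,0,0],"translation":[0,0,0],"gripper":-1}]'; python3 - <<'E'
from h import *
from workcell import arm
o=arm.get_obs();print(o["tool_pos"],where(o),"fU,fV",o["force"]@U,o["force"]@V,o["force"],o["ft_torque"])
E
```

```text
t: 19.0
tool_pos: [0.6024, 0.1743, 0.0712]
tcp_rot: [3.006, 0.903, 0.0]
force: [-7.5, -7.8, 20.0]
width: 0.0136
[0.60244293 0.17429983 0.07120048] (array([-7.78424255e+00,  2.69700796e-01, -5.74867213e-03]), np.float64(0.138067517488071), np.float64(-56.555305977226666)) fU,fV 2.412046091303557 -10.584779442336048 [-7.50889558 -7.84040875 20.03762536] [-1.11723228  1.35070203  0.08343843]
```

```bash
python3 -m pendant '[{"twist":[0,0,0],"translation":[-0.022,0,-0.02],"gripper":-1},{"twist":[0,0,0],"translation":[0,0,-0.02],"gripper":-1},{"twist":[0,0,0],"translation":[0,0,0],"gripper":-0.5},{"twist":[0,0,0],"translation":[0,0,0],"gripper":-0.5},{"twist":[0,0,0],"translation":[0,0,0],"gripper":-0.3},{"twist":[0,0,0],"translation":[0,0,0],"gripper":-0.3},{"twist":[0,0,0],"translation":[0,0,-0.2],"gripper":-0.3},{"twist":[0,0,0],"translation":[0,0,-0.5],"gripper":-0.3},{"twist":[0,0,0],"translation":[0,0,-0.6],"gripper":-0.3},{"twist":[0,0,0],"translation":[0,0,-0.5],"gripper":-0.3},{"twist":[0,0,0],"translation":[0,0,0],"gripper":-0.3}]'; python3 - <<'E'
from h import *
from workcell import arm
o=arm.get_obs();print(o["tool_pos"],o["force"],o["width"])
snap('wrist','w18');snap('scene','sc18');snap('side','sd18')
a=cv2.imread('pics/sc18.png')[230:310,310:414];b=cv2.imread('pics/sd18.png')[130:190,200:278]
cv2.imwrite('pics/v18.png',np.hstack([cv2.resize(a,(390,300),interpolation=cv2.INTER_CUBIC),cv2.resize(b,(390,300),interpolation=cv2.INTER_CUBIC)]))
E
```

```text
t: 19.92
tool_pos: [0.6044, 0.1755, 0.1674]
tcp_rot: [3.007, 0.903, 0.017]
force: [0.6, -0.3, 0.5]
width: 0.0307
[0.60444802 0.1755407  0.16742852] [ 0.58032207 -0.27098876  0.50062216] 0.030684140723047124
```

View pics/v18.png

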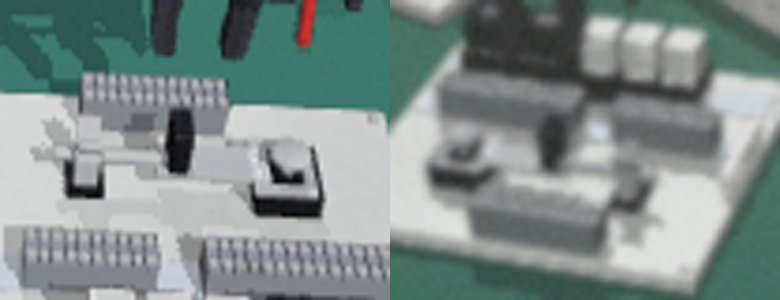

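View pics/w18.png

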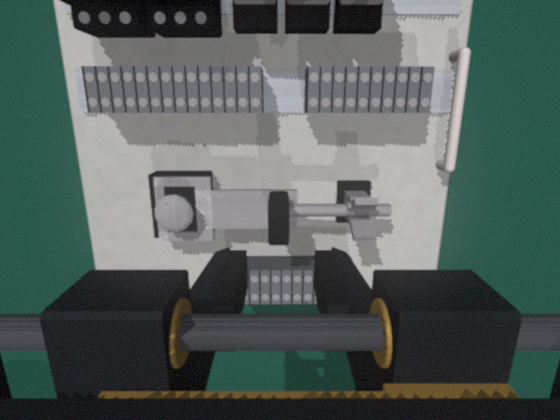

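```bash
python3 - <<'E'
from h import *
im=cv2.imread('pics/w18.png')
cv2.imwrite('pics/w18c.png',np.vstack([cv2.resize(im[165:245,145:265],(600,400),interpolation=cv2.INTER_CUBIC),cv2.resize(im[180:240,320:410],(600,400),interpolation=cv2.INTER_CUBIC)])[:800,:])
E
```

```text
(no output)
```

View pics/w18c.png

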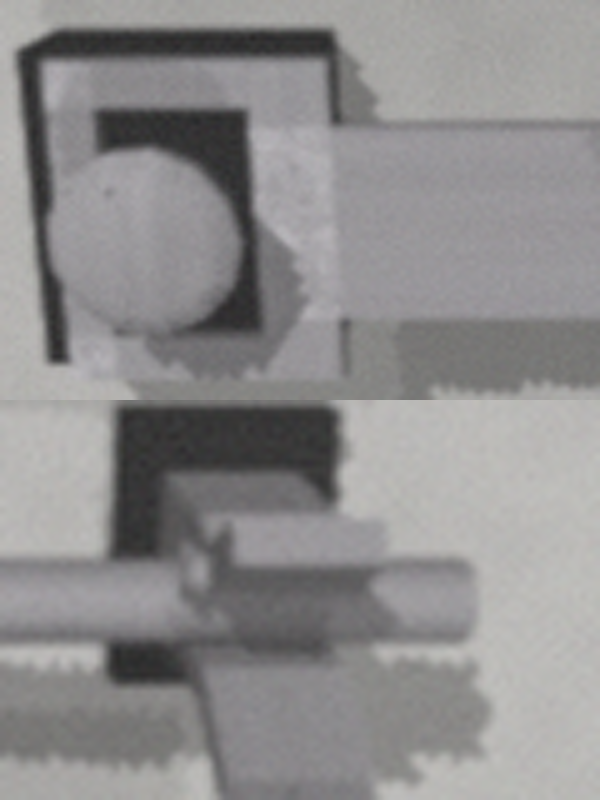

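```bash
python3 -m pendant '[{"twist":[0,0,0],"translation":[0,0.3,-0.3],"gripper":-0.3},{"twist":[0,0,0],"translation":[0.1,0.6,-0.2],"gripper":-0.3},{"twist":[0,0,0],"translation":[0.1,0.6,0],"gripper":-0.3},{"twist":[0,0,0],"translation":[0,0.4,0],"gripper":-0.3},{"twist":[0,0,0],"translation":[0,0,0],"gripper":-0.3},{"twist":[0,0,0],"translation":[0,0,0],"gripper":-0.3},{"twist":[0,0,0],"translation":[0,0,0],"gripper":-0.3}]'; python3 - <<'E'
from h import *
snap('wrist','w19')
im=cv2.imread('pics/w19.png')
E
```

```text
t: 20.65
tool_pos: [0.6603, 0.1016, 0.1837]
tcp_rot: [-3.007, -0.902, 0.004]
force: [-0.3, 0.4, 0.9]
width: 0.0309
```

View pics/w19.png

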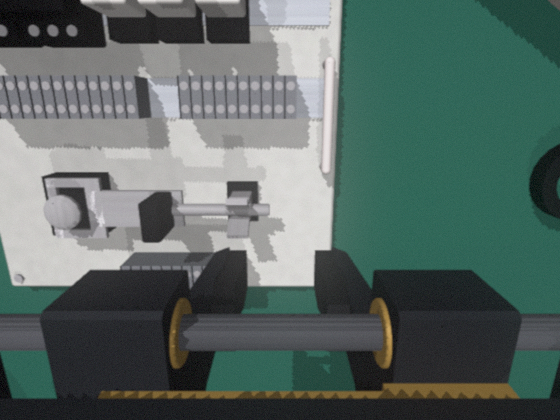

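```bash
python3 - <<'E'
from h import *
im=cv2.imread('pics/w19.png');im8=cv2.imread('pics/w18.png')
cv2.imwrite('pics/w19c.png',np.vstack([cv2.resize(im[170:250,140:280],(800,457)[:2],interpolation=cv2.INTER_CUBIC)]))
E
```

```text
(no output)
```

View pics/w19c.png

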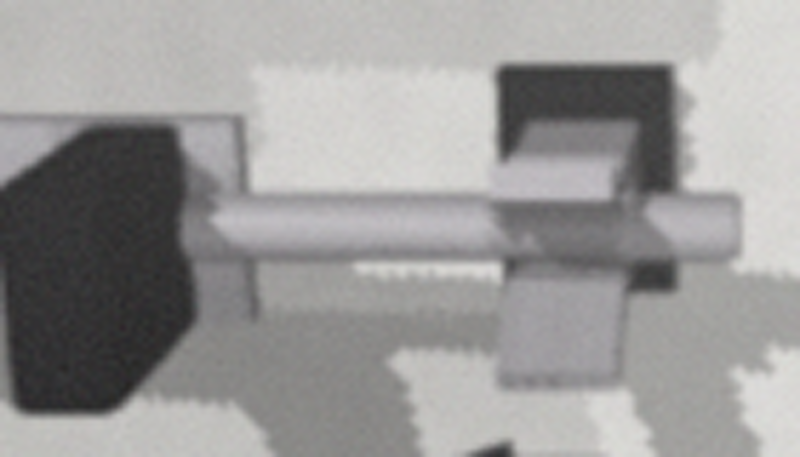

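```bash
python3 - <<'E'
from h import *
a,b=load("w18"),load("w19")
for n,p,q in[("tip",(391.5,210),(269.5,209.7)),("plate corner",(297.5,189.5),(182.5,190.5)),("eye outer corner far",(212,176.5),(108.5,178))]:
    x,r=tri((a,*p),(b,*q)); d=x-STUD; print(n,(1e3*np.array([d@U,d@V,d[2]])).round(1),r)
E
```

```text
tip [159.8  -0.7   7.5] [0.0, 0.0]
plate corner [89.8 13.3  0.4] [0.1, 0.1]
eye outer corner far [ 22.3  19.8 -18.4] [0.1, 0.1]
```

```bash
python3 - <<'E'
from h import *
snap('scene','sc20')
a=cv2.imread('pics/scene0.png');b=cv2.imread('pics/sc20.png')
d=cv2.absdiff(a,b).max(2); m=(cv2.medianBlur(d,5)>40).astype(np.uint8)
n,l,s,c=cv2.connectedComponentsWithStats(m); print([tuple(x) for x in s[1:] if x[4]>8])
cv2.imwrite('pics/f.png',b)
E
```

```text
[(np.int32(300), np.int32(0), np.int32(149), np.int32(148), np.int32(7649)), (np.int32(445), np.int32(0), np.int32(14), np.int32(6), np.int32(76)), (np.int32(467), np.int32(0), np.int32(9), np.int32(10), np.int32(65)), (np.int32(519), np.int32(0), np.int32(13), np.int32(18), np.int32(133)), (np.int32(541), np.int32(0), np.int32(7), np.int32(10), np.int32(49)), (np.int32(551), np.int32(0), np.int32(9), np.int32(26), np.int32(152)), (np.int32(436), np.int32(19), np.int32(37), np.int32(53), np.int32(1076)), (np.int32(413), np.int32(23), np.int32(108), np.int32(102), np.int32(3004)), (np.int32(489), np.int32(34), np.int32(5), np.int32(14), np.int32(32)), (np.int32(478), np.int32(45), np.int32(14), np.int32(21), np.int32(130)), (np.int32(473), np.int32(67), np.int32(10), np.int32(11), np.int32(48)), (np.int32(409), np.int32(77), np.int32(7), np.int32(11), np.int32(56)), (np.int32(301), np.int32(125), np.int32(5), np.int32(5), np.int32(16)), (np.int32(309), np.int32(126), np.int32(27), np.int32(13), np.int32(117)), (np.int32(557), np.int32(136), np.int32(3), np.int32(14), np.int32(21)), (np.int32(318), np.int32(138), np.int32(31), np.int32(40), np.int32(439)), (np.int32(316), np.int32(144), np.int32(4), np.int32(6), np.int32(18)), (np.int32(315), np.int32(154), np.int32(3), np.int32(10), np.int32(27)), (np.int32(251), np.int32(157), np.int32(7), np.int32(9), np.int32(30)), (np.int32(286), np.int32(170), np.int32(86), np.int32(70), np.int32(2721)), (np.int32(454), np.int32(181), np.int32(26), np.int32(17), np.int32(204)), (np.int32(200), np.int32(183), np.int32(54), np.int32(17), np.int32(389)), (np.int32(479), np.int32(192), np.int32(26), np.int32(20), np.int32(275)), (np.int32(343), np.int32(259), np.int32(19), np.int32(19), np.int32(172)), (np.int32(375), np.int32(268), np.int32(20), np.int32(15), np.int32(151))]
```

View pics/f.png

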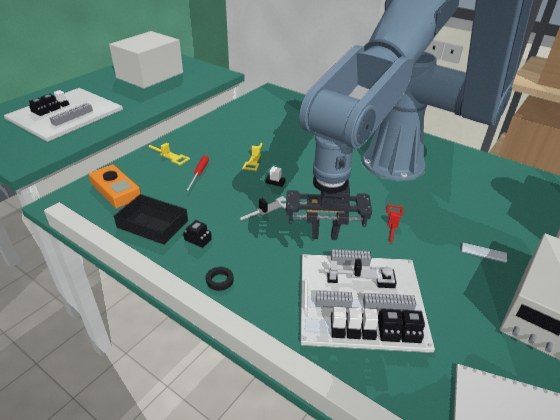

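```bash
python3 - <<'E'
import cv2,numpy as np
a=cv2.imread('pics/scene0.png')[135:185,235:295];b=cv2.imread('pics/sc20.png')[135:185,235:295]
cv2.imwrite('pics/y.png',cv2.resize(np.hstack([a,b]),None,fx=6,fy=6,interpolation=cv2.INTER_CUBIC))
E
```

```text
(no output)
```

View pics/y.png

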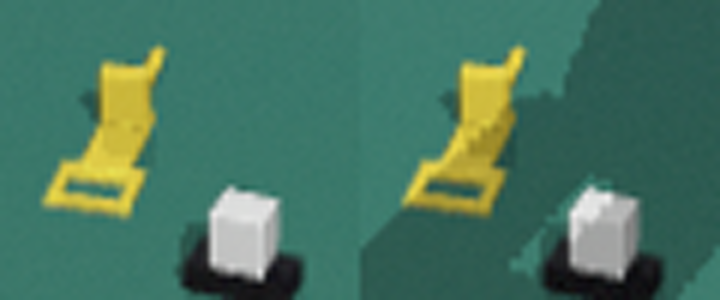

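Only the arm's shadow differs, and the other objects have not moved. Handing in.

```bash
python3 -c "
from workcell import close_job
print(close_job())"
```

```text
the job is handed in; nothing more can be done
None
```

The oblong-eye link is refitted on the board and released. I tilted it about 42°, hooked its toe under the stud head until it touched the neck, then levelled it and pressed its rod down past the sprung jaw. The job was handed in at about 21 s of the 54 s allowed.

**Seating:** Vertical force fell back to about the link's weight once the rod passed the jaw. Under a 20 N press the link stopped level (0.1°) at pedestal height. The last pictures show the head over the eye, the jaw closed over the rod, and the gripper open and clear.

**Other objects:** In before-and-after scene pictures, the parts I could see had not moved. The only other differences were the arm, its shadow and the link itself.

**What went wrong or disagreed:**
- The first lift began before the fingers had fully closed, and the link slipped about 15 mm in the grip. I set it back down in the same place and gripped it again, with no slip after that.
- The neck contact came about 2 mm from where I had measured the stud. The clip also appeared about 2.5 mm off to one side of its predicted line. I corrected for both during the fit.
- My last height check, by triangulating two views, was coarse. It put the rod axis 7.5 mm above the pedestal against 5 mm expected. That rules out a rod stuck on the jaw's nose, but it does not confirm the exact seat to the millimetre.

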